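# Centre-punch the strip and unload its cassette

## Robot

A 6-joint arm with a two-finger parallel gripper is mounted at the origin on a cart in front of the work surface, level with it; the furniture and walls round the work are solid. World frame = base frame: x ahead of the robot, y to its left, z up, the work surface at z = 0. Lengths are in m, angles in rad, forces in N, time in s.
With the tool pointing down it reaches from about 0.3 to 0.875 m from the base axis. Payload 6.4 kg.
Tool frame: the origin (TCP) lies at the very end of the fingers, on their centre line; the grasp point (between the pads) lies ctrl.pinch_z behind it (ctrl.pinch_z is the distance from the TCP to the grasp point, in m); y points along the fingers, z is the direction in which the jaws open and shut, and the axes are right-handed (so a half turn about y gives the same grasp; the last joint's range is limited). The gripper opens to 85 mm and grips with 20 to 120 N. Pads are 22 mm wide; open, the fingers measure 114 mm over their backs; the gripper's body (76 mm by 85 mm) begins 54 mm behind the grasp point. The pads swing forward as they close: fully open they stand 13 mm farther back than shut.
Start: joints at [1.067, 0.181, 1.607, -0, 1.354, -0.206], TCP at [0.169, 0.55, 0.231] pointing down, gripper open.
Joint ranges: [-2.99, 2.99], [-0.89, 2.07], [0.3, 2.58], [-1.14, 4.28], [0, 2.63], [-3.12, 3.12]. Speed limits (rad/s): [2.57, 2.57, 3.01, 3.14, 3.14, 3.14].

## Interface

Orientations are given as a unit quaternion [w, x, y, z].
In Python, from bench import ctrl gives the robot as it stands.
- The arm moves only by the shell command python3 -m pendant 'ROWS'. ROWS is JSON, one flat list of numbers, 7 for each row, row after row: the shift along the world's x, y, z in m, then the turn, a rotation vector about the world's x, y, z in degrees, then the finger opening in m, from 0 to 0.0854. In form: [tx, ty, tz, rx, ry, rz, hand, tx, ty, tz, rx, ry, rz, hand, ...]. A call has 1 to 12 rows; each row shifts and turns the commanded pose from where the row before left it; what a row does not reach is not made up. A row lasts 1/8 s, in which the tool goes at most 62.5 mm and 10.7 degrees, less where a joint would pass 70% of its speed; a pose out of reach is approached as far as the arm can. A call with a gripper value outside its range is refused whole. The fingers move at their own pace and stop on an object; the grip force is fixed at half the most. Time passes only in rows, so rows that do not move let the fingers close. It gives the time, the measured TCP pose, the force and the opening at its end, in the units of the state.
- ctrl.get_obs(): the state, without advancing time (a new reading comes with each control period).
- ctrl.camera(name): name is "side" or "top"; returns the picture (384x512x3 uint8, red, green, blue); there is no depth.
- ctrl.camera_info(name): a dict with "fx", "fy", "cx", "cy" (pixels), "origin" and "rotation" of the camera in the world. Camera axes: x right, y down, z forward; pixel columns grow to the right and rows downward; lengths in m; the calibration is good to about 2 mm. A picture is of the moment at which its call begins. camera_info takes no time and is no camera call.
- ctrl.hand_in(): hands the job in, once; it reports no verdict.
Trained networks look in the newest picture that a camera, given by its name, has taken for a name from the list of things; names that differ only in an ending like _2 or _b are one class to them, and where a whole thing is asked for, a point or a joint stands for the part that bears it (a point fixed in the world has none). Each returns a list of dicts, best first, with "score" (0 to 1); they miss things now and then, are a little off and sometimes report something else, mostly with a low value. They report only what shows in the picture. A call takes as long as a camera call.
- ctrl.silhouettes(target, camera): "mask" (384x512 bool, what is visible of it) and "bbox" ([left, top, right, bottom] in pixels, round what is visible of it).
The state is a dict: "time_s": time; "q": joint angles; "dq": joint speeds; "joint_efforts": joint torques, N m; "eef_pos": TCP position; "eef_rot": TCP orientation; "wrist_force": force on the tool from outside, world axes, zero at the start; "torque": the same for the moment, N m; "opening": opening from 0.0 (shut) to 1.0 (fully open).
Only numpy, scipy, OpenCV 4.12 (cv2) and the standard library are available. Lean on these libraries where they do the work, as an engineer would, in place of code of your own. Each camera call takes 0.05 s, during which the arm holds its last target.

## Task

Slide the carriage of the bench punch until the scribed cross on the steel strip lies right under the punch point (point inside the small circle), then push the plunger's cap down so that the point strikes the strip there, and let it spring back up. Then draw the carriage back to about where it stood, clear of the C-frame, and unload: pinch the two side catches on the head of the aluminium cassette together, lift the cassette straight up out of the carriage and finish holding it, level and still by its pinched catches, about 10 cm above its seat. Do not punch the strip anywhere but on the mark, and leave the things lying round the press where they are.

Things in the scene. Friction and masses are not known exactly. Their poses are not given: they have to be found in the camera images.
- press: Grey bench punch, bolted down: base slab 160 x 352 x 14 mm, two steel rails along it (tops 28 mm above the bench), at its +y end a C-frame 34-40 mm wide in y reaching over the rails (arm top 122 mm high, column behind at x +57 to +85 mm). Origin: on the bench, midway between the rails; y along the rails, x across them away from the robot. Plunger axis: x 0, y +90 mm. Never moves.
- carriage: Dark steel carriage, plate 76 x 215 mm, slides only along the press's y between the rails, top 28 mm above the bench; origin in the plate's underside. Stays where left; about 2.5 N of friction to move it. At the start the mark is 50 to 80 mm short of the punch point, on its -y side. Travel from the start: 15 mm back, 95 mm forward (no stop at the right place).
- carriage_knob (a point): Middle of the black upright knob at the carriage's -y end, 66 mm above the bench, fixed to the carriage: 22 mm across, 29 mm tall, free on all sides, to pinch from above or push.
- cassette: Aluminium cassette, 0.3 kg, latched in the carriage: upright head 50 (x) x 54 (y) x 67 mm tall; a tongue 36 mm wide, 8 mm thick runs to +y, ending 124 mm from the head's middle, with the steel strip on it. Origin: centre of the head's underside, 28 mm above the bench when seated; axes as the press's. Its lowest 18 mm sit in a pocket (1-2 mm play); it lifts straight up, both catches in.
- pinch (a point): Point in the head midway between the two catch buttons, 44 mm above the cassette's origin. Buttons: ribbed black, on the head's -x and +x faces, 18 mm wide (y), 26 mm tall, centred at this height; 63 mm over both released, 52 mm pinched home. Pinch along the cassette's x. The carriage's bars, hooked over the catch noses, lie 26 mm or more below this point.
- catch_near (a joint): Inward travel (m) of the catch button on the head's -x face (robot's side): 0 released, 0.0055 home, sprung outwards, 2 N rising to 6 N. Its nose clears the carriage's bar from about 0.004; with either catch out the cassette stays locked.
- catch_far (a joint): The same for the catch button on the head's +x face, which moves in towards -x.
- mark (a point): Scribed mark on the strip: two crossing dark lines 22 mm long and a 6 mm circle round the crossing. This point is the crossing, on the strip's top, 39 mm above the bench, at x 0, y +110 mm in the cassette's frame. The tongue ends 14 mm beyond it: to lift out past the C-frame (bush 35 mm across round the plunger) the mark must be drawn back at least 35 mm, better 50 mm, from the punch point.
- plunger: Sprung plunger in the C-frame, steel rod 15 mm thick; origin at the conical punch point, its lower end: 53 mm above the bench at rest, 14 mm above the strip, moves only down, 16.5 mm at most. Return spring 3 N, 6.5 N at the strip; comes up by itself. With the point down on the strip, press on for a total of about 12 N.
- plunger_cap (a point): Top centre of the plunger's round black cap, 38 mm across, straight above the punch point, 165 mm above the bench at rest; push it straight down with closed fingers.
- rivet_tin: Blue tin 61 mm across, 37 mm tall, behind the press; bystander. Origin: centre of its underside.
- marker: Marker pen 127 mm long, 17 mm thick, lying behind the press; bystander.
- grease_tin: Red and white tin 69 mm across, 61 mm tall, at the left rear; bystander.
- v_block: Steel V block 60 x 50 x 34 mm at the right; bystander.
- brush: Wire brush with red handle, 168 mm, at the right; bystander.

How it is judged:
By the outcome, as a careful person would: the job done as asked, in the order asked, and still so for the second after the job is handed in, while the arm keeps its last pose, push and grip.
It also fails if it takes over 66 s, if anything falls off the work surface, if the arm or the gripper's body presses on something with over 40 N, if the wrist force passes 120 N, or if a joint passes its speed limit or range.

## Working session

There is one attempt and no reset: what is moved stays moved. The work goes in short steps, Python scripts to look and compute and a shell command to move; the robot and the scene stay as the last step left them, time stands still between calls to the robot, and variables do not carry over. Pictures are saved under pics/ and viewed, and the job is handed in when it is done.

```bash
ls; mkdir -p pics
python3 - <<'E'
from bench import ctrl
import cv2
o=ctrl.get_obs();print(o, ctrl.pinch_z)
for c in("side","top"):
    im=ctrl.camera(c);cv2.imwrite(f"pics/{c}0.png",im[:,:,::-1]);print(c,ctrl.camera_info(c))
    for t in ["press","carriage","cassette","plunger","plunger_cap","carriage_knob","mark","pinch"]:
        try:
            r=ctrl.silhouettes(t,c)
            print(t,[(round(d["score"],2),d["bbox"]) for d in r[:2]])
        except Exception as e: print(t,e)
print(ctrl.get_obs()["time_s"])
E
```

```text
pics
{'time_s': 0.0, 'q': array([ 1.06671666e+00,  1.81525316e-01,  1.60797827e+00, -4.42317193e-06,
        1.35377671e+00, -2.06311950e-01]), 'dq': array([-3.10642460e-04, -9.92625413e-05, -1.15298752e-03, -1.11622754e-03,
       -2.93841470e-04, -5.79091392e-04]), 'joint_efforts': array([-1.04422863e-03, -4.44874370e+01, -3.51328182e+01, -4.41444172e-04,
        9.38254700e-03,  5.51962273e-06]), 'eef_pos': array([0.16842742, 0.54922557, 0.23040735]), 'eef_rot': array([-0.69872408,  0.699844  , -0.10509399,  0.10468184]), 'wrist_force': array([-0.04185912, -0.00757689, -0.02562803]), 'torque': array([-0.01013028,  0.02207396, -0.06104445]), 'opening': 1.0021262761029677} 0.0187
side {'fx': 375.33034918094523, 'fy': 375.33034918094523, 'cx': 255.85588360514754, 'cy': 189.99770548472574, 'origin': array([ 0.48480298, -0.93199539,  0.74686906]), 'rotation': array([-0.44247792,  0.89536798, -0.04470725,  0.02303769])}
press []
carriage [(0.7, [223.0, 211.7, 250.0, 271.1])]
cassette [(0.79, [219.3, 212.1, 245.1, 244.7])]
plunger [(0.43, [232.2, 162.4, 239.9, 189.4])]
plunger_cap [(0.57
[... 323 characters left out ...]
50644097, 'cy': 190.63437134398907, 'origin': array([ 0.45027974, -0.13615491,  1.20983741]), 'rotation': array([-0.032803  ,  0.70815968, -0.70476032,  0.02732608])}
press [(0.77, [215.3, 175.3, 320.8, 228.8]), (0.64, [224.6, 189.9, 236.1, 202.8])]
carriage [(0.56, [247.4, 194.8, 312.3, 221.4])]
cassette [(0.9, [252.2, 195.5, 297.4, 215.6]), (0.53, [250.0, 193.0, 313.4, 221.2])]
plunger [(0.4, [222.0, 189.9, 232.3, 205.1])]
plunger_cap [(0.58, [221.2, 196.0, 236.7, 204.7])]
carriage_knob [(0.9, [248.6, 190.9, 314.0, 219.6]), (0.61, [138.3, 157.6, 167.1, 181.9])]
mark [(0.94, [250.8, 195.2, 298.6, 217.4]), (0.48, [139.8, 160.6, 165.9, 182.9])]
pinch [(0.68, [247.5, 195.6, 296.8, 214.9])]
0.9
```

Run:
```python
import cv2
a=cv2.imread("pics/side0.png");cv2.imwrite("pics/s_c.png",cv2.resize(a[140:290,180:300],None,fx=4,fy=4,interpolation=cv2.INTER_CUBIC))
a=cv2.imread("pics/top0.png");cv2.imwrite("pics/t_c.png",cv2.resize(a[160:240,205:330],None,fx=6,fy=6,interpolation=cv2.INTER_CUBIC))
```

```text
(no output)
```

View pics/side0.png

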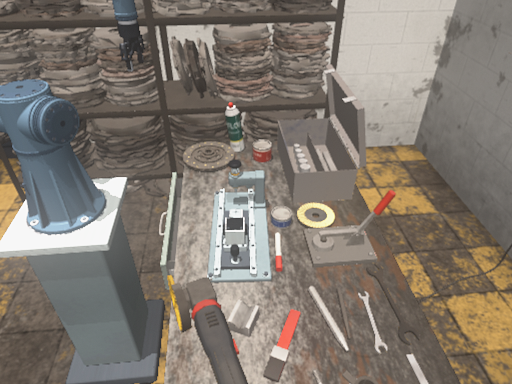

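View pics/top0.png

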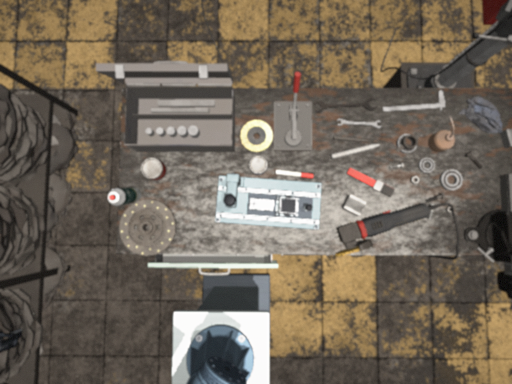

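```bash
true
```

```text
(no output)
```

View pics/s_c.png

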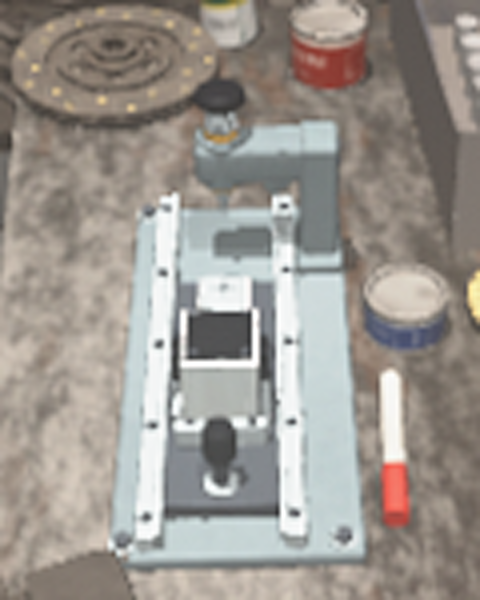

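View pics/t_c.png

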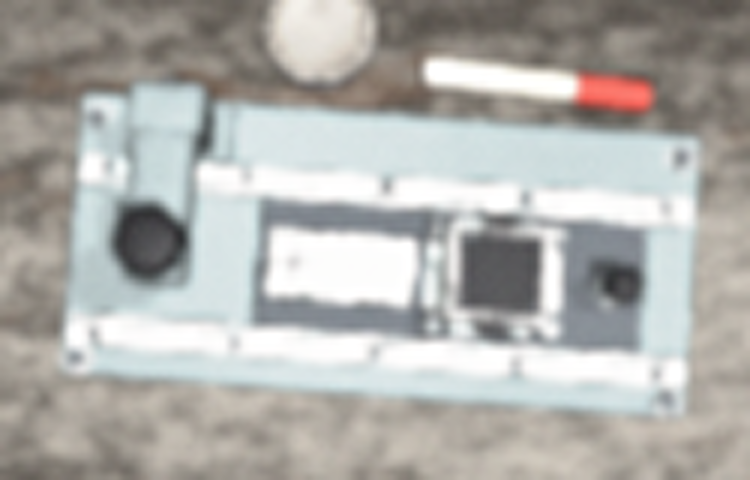

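The top view shows the press yawed slightly, with the cap at about (230,200) px, the mark at about (254,204), the head at about (288,205) and the knob at about (308,207). The side view agrees. Next I fit the press pose.

```bash
cat > h.py <<'E'
import numpy as np
from scipy.spatial.transform import Rotation as R
from scipy.optimize import least_squares
from bench import ctrl
def cam(n):
    c=ctrl.camera_info(n);q=c["rotation"]
    return c,R.from_quat([q[1],q[2],q[3],q[0]]).as_matrix(),np.array(c["origin"])
def proj(n,P):
    c,M,o=cam(n);p=(np.atleast_2d(P)-o)@M
    return np.c_[c["fx"]*p[:,0]/p[:,2]+c["cx"],c["fy"]*p[:,1]/p[:,2]+c["cy"]]
def onz(n,u,z):
    c,M,o=cam(n);u=np.atleast_2d(u).astype(float)
    d=np.c_[(u[:,0]-c["cx"])/c["fx"],(u[:,1]-c["cy"])/c["fy"],np.ones(len(u))]@M.T
    z=np.broadcast_to(z,len(u))
    return o+d*((z-o[2])/d[:,2])[:,None]
def w(p,P):  # press pose (x,y,yaw), local P
    c,s=np.cos(p[2]),np.sin(p[2]);P=np.atleast_2d(P)
    return np.c_[p[0]+c*P[:,0]-s*P[:,1],p[1]+s*P[:,0]+c*P[:,1],P[:,2]]
E
python3 - <<'E'
from h import *
T=lambda a:np.array(a)/6-.5+.5/6+np.array([205,160])
S=lambda a:np.array(a)/4-.5+.5/4+np.array([180,140])
ct=T([(84,93),(697,138),(686,412),(66,372)])
cs=S([(362,562),(113,560)])
Wc=onz("top",ct,.014);print(Wc.round(4)); print(onz("side",cs,.014).round(4))
print([np.linalg.norm(Wc[i]-Wc[(i+1)%4]).round(4) for i in range(4)])
print("cap top",onz("top",T([(150,241)]),.165)); print("cap side",onz("side",S([(221,96)]),.165))
print("mark top",onz("top",T([(294,262)]),.039)); print("mark side",onz("side",S([(224,287)]),.039))
print("head top",onz("top",T([(501,273)]),.095)); print("knob top",onz("top",T([(622,284)]),.080));print("knob side",onz("side",S([(220,430)]),.080))
print("punchpt side",onz("side",S([(223,210)]),.053))
E
```

```text
[[ 0.6047  0.0097  0.014 ]
 [ 0.5805 -0.3369  0.014 ]
 [ 0.4267 -0.3293  0.014 ]
 [ 0.4472  0.0175  0.014 ]]
[[ 0.5806 -0.343   0.014 ]
 [ 0.4291 -0.3264  0.014 ]]
[np.float64(0.3474), np.float64(0.154), np.float64(0.3473), np.float64(0.1577)]
cap top [[ 0.51196252 -0.04229688  0.165     ]]
cap side [[ 0.51580799 -0.04766549  0.165     ]]
mark top [[ 0.50819509 -0.11044742  0.039     ]]
mark side [[ 0.51060462 -0.10636236  0.039     ]]
head top [[ 0.500178   -0.22011236  0.095     ]]
knob top [[ 0.49532392 -0.28534425  0.08      ]]
knob side [[ 0.49895412 -0.28745693  0.08      ]]
punchpt side [[ 0.51449684 -0.03358419  0.053     ]]
```

Run:
```python
from h import *
import cv2
ims=[ctrl.camera("top").astype(float) for _ in range(4)]
s=[ctrl.camera("side").astype(float) for _ in range(2)]
im=np.mean(ims,0);g=im.mean(2);print("noise",np.std([i.mean(2) for i in ims],0).mean())
np.set_printoptions(linewidth=220)
print(g[198:210,246:262].astype(int))
print(g[192:208,221:241].astype(int))
gs=np.mean(s,0).mean(2)
print("side mark");print(gs[205:220,226:246].astype(int))
print("side cap");print(gs[155:195,226:246].astype(int))
np.save("top.npy",im);np.save("side.npy",np.mean(s,0))
```

```text
noise 0.850526455995638
[[227 213 163 158 206 231 231 227 213 200 190 175 170 182 186 176]
 [227 214 165 167 228 250 252 250 247 248 248 242 240 246 247 238]
 [225 211 164 169 234 253 254 253 252 253 254 254 253 254 255 253]
 [224 206 163 173 239 254 254 251 249 252 253 253 253 253 253 253]
 [222 197 159 175 238 252 250 242 239 248 251 252 252 252 252 252]
 [217 179 145 167 231 248 243 224 223 243 249 251 252 252 252 252]
 [212 165 132 169 237 251 246 229 233 248 251 252 252 252 252 252]
 [211 159 134 184 246 254 251 244 248 252 253 252 252 252 252 252]
 [210 159 147 207 251 255 252 250 251 253 253 253 253 252 252 252]
 [212 162 156 222 253 255 254 253 253 253 253 253 253 253 252 253]
 [211 159 151 207 244 245 244 247 242 238 242 249 251 251 252 254]
 [208 156 136 166 192 189 186 192 185 178 189 218 233 237 242 250]]
[[210 201 194 189 181 170 180 193 197 200 207 216 220 219 199 166 172 216 226 225]
 [214 203 189 163 146 144 147 150 148 151 169 196 218 219 197 163 171 212 223 222]
 [210 202 184 146 111  99  94  90  85  86 109 151 193 211 193 163 179 216 226 226]
 [206 200 185 139  90 
[... 4943 characters left out ...]
13 107 105 111 115 117 119 121 112]
 [147 162 171 175 181 166 143 119 115 114 113 113 136 147 141 139 138 135 130 120]
 [148 156 163 167 172 173 163 141 129 128 126 126 160 165 143 137 140 140 134 127]
 [144 148 149 146 149 154 155 155 139 132 131 149 162 154 130 121 124 133 137 132]
 [146 146 139 134 141 152 150 155 143 132 126 153 157 140 129 122 119 126 134 133]
 [139 129 120 121 133 144 144 148 136 130 126 143 145 141 141 141 138 137 136 139]
 [181 169 155 152 157 158 160 163 156 150 151 171 177 180 185 186 185 182 182 184]
 [211 198 185 181 183 183 182 183 183 178 177 199 209 208 211 211 211 210 211 212]
 [196 182 179 180 180 182 181 181 181 182 182 191 196 196 198 197 197 197 198 197]]
```

Run:
```python
from h import *
cap=onz("top",(229.45,200),.164)[0];m=onz("top",(253.45,203.3),.039)[0];ms=onz("side",(235.4,211.4),.039)[0]
cs=onz("side",(235.0-.0,164.3),.165)[0]
print(cap,m,ms,cs)
for n,z in(("top",.039),("top",.053)): print(proj(n,[m,[cap[0],cap[1],.053],cap]))
print(proj("side",[m,[cap[0],cap[1],.053],cap]))
y=np.radians(-3.85);u=np.array([-np.sin(y),np.cos(y)]);v=np.array([np.cos(y),np.sin(y)])
print(u,(cap-m)[:2]@u,(cap-m)[:2]@v,(cap-ms)[:2]@u)
p=cap[:2]-.09*u;print("press origin",p)
mm=cap[:2]-u*.0;
for nm,d,z in(("rail-corners",0,0),):
  L=[[-.0,.09,.053]];
P=lambda x,yy,z:w([p[0],p[1],y],[[x,yy,z]])[0]
dm=(cap-m)[:2]@u
ym=.09-dm
print("press-frame mark y",ym,"cassette origin",P(0,ym-.110,.028),"pinch",P(0,ym-.110,.072))
import cv2
kt=onz("top",(308.2,206.9),.080)[0];print("knob",kt,((kt[:2]-cap[:2])@u)+.09,((kt[:2]-cap[:2])@v))
h=onz("top",(288,205.0),.095)[0];print("head",h,((h[:2]-cap[:2])@u)+.09,((h[:2]-cap[:2])@v))
```

```text
[ 0.51128007 -0.04182182  0.164     ] [ 0.50802774 -0.11000798  0.039     ] [ 0.50995138 -0.10640893  0.039     ] [ 0.51596364 -0.05112783  0.165     ]
[[253.45       203.3       ]
 [232.48917774 201.99379496]
 [229.45       200.        ]]
[[253.45       203.3       ]
 [232.48917774 201.99379496]
 [229.45       200.        ]]
[[234.80446769 212.25421008]
 [234.46171885 193.85978752]
 [233.16704487 162.87196966]]
[0.06714462 0.99774325] 0.06825066452708908 -0.0013333378264131584 0.06453057460035885
press origin [ 0.50523706 -0.13161871]
press-frame mark y 0.021749335472910913 cassette origin [ 0.4993115  -0.21967021  0.028     ] pinch [ 0.4993115  -0.21967021  0.072     ]
knob [ 0.49537616 -0.28518572  0.08      ] -0.15388255288315364 0.00047255305337102343
head [ 0.5004386  -0.21985122  0.095     ] -0.08835558144273117 0.0011367111504572772
```

Run:
```python
from h import *
o=ctrl.get_obs();q=o["eef_rot"];M=R.from_quat([q[1],q[2],q[3],q[0]])
print(M.as_matrix().round(3))
y=np.radians(-3.85)
for s in(1,-1):
    z=s*np.array([np.cos(y),np.sin(y),0]);yy=np.array([0,0,-1]);x=np.cross(yy,z)
    T=R.from_matrix(np.c_[x,yy,z]);print(s,(T*M.inv()).as_rotvec(degrees=True).round(2))
print(o["eef_pos"],o["time_s"])
```

```text
[[ 0.956 -0.     0.293]
 [-0.293 -0.     0.956]
 [-0.    -1.    -0.   ]]
1 [  0.    -0.   -76.79]
-1 [  0.     0.   103.21]
[0.16869697 0.54969193 0.23127871] 1.2
```

```bash
python3 -m pendant '[0.0204,-0.0522,0,0,0,-4.8,0.06, 0.0204,-0.0522,0,0,0,-4.8,0.06, 0.0204,-0.0522,0,0,0,-4.8,0.06, 0.0204,-0.0522,0,0,0,-4.8,0.06, 0.0204,-0.0522,0,0,0,-4.8,0.06, 0.0204,-0.0522,0,0,0,-4.8,0.06, 0.0204,-0.0522,0,0,0,-4.8,0.06, 0.0204,-0.0522,0,0,0,-4.8,0.06, 0.0204,-0.0522,0,0,0,-4.8,0.06, 0.0204,-0.0522,0,0,0,-4.8,0.06, 0.0204,-0.0522,0,0,0,-4.8,0.06, 0.0204,-0.0522,0,0,0,-4.8,0.06]'
python3 -m pendant '[0.0204,-0.0522,0,0,0,-4.8,0.06, 0.0204,-0.0522,0,0,0,-4.8,0.06, 0.0204,-0.0522,0,0,0,-4.8,0.06, 0.0204,-0.0522,0,0,0,-4.8,0.06, 0,0,0,0,0,0,0.06]'
```

```text
time_s: 2.7
eef_pos: [0.414, -0.0787, 0.2317]
eef_rot: [0.562, -0.561, 0.429, -0.43]
wrist_force: [1.0, 1.3, -0.2]
opening: 0.703
time_s: 3.32
eef_pos: [0.4954, -0.289, 0.2304]
eef_rot: [0.482, -0.482, 0.518, -0.517]
wrist_force: [-0.4, 0.6, -0.0]
opening: 0.708
```

```bash
python3 -m pendant '[0.0004,0.0035,-0.05,0,0,0,0.05, 0,0,-0.05,0,0,0,0.05, 0,0,-0.03,0,0,0,0.05, 0,0,0,0,0,0,0.05]'
python3 - <<'E'
from h import *
import cv2
for c,(a,b,d,e) in(("side",(140,290,180,300)),("top",(160,240,205,330))):
    im=ctrl.camera(c)[:,:,::-1][a:b,d:e];cv2.imwrite(f"pics/{c}1.png",cv2.resize(im,None,fx=4,fy=4,interpolation=cv2.INTER_CUBIC))
q=ctrl.get_obs()["eef_rot"];z=R.from_quat([q[1],q[2],q[3],q[0]]).as_matrix();print(z.round(4),np.degrees(np.arctan2(z[1,2],z[0,2])))
E
```

```text
time_s: 3.82
eef_pos: [0.4936, -0.2797, 0.0989]
eef_rot: [0.483, -0.483, 0.519, -0.514]
wrist_force: [0.4, 0.6, 0.3]
opening: 0.584
[[-6.660e-02  8.000e-04  9.978e-01]
 [-9.978e-01 -6.000e-04 -6.660e-02]
 [ 5.000e-04 -1.000e+00  8.000e-04]] -3.8187000991880375
```

View pics/side1.png

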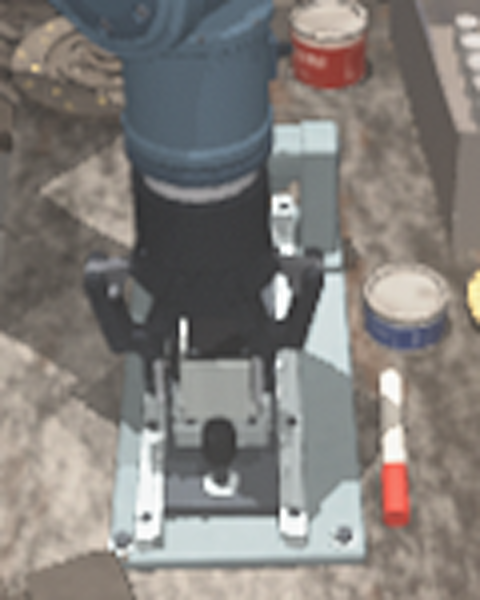

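View pics/top1.png

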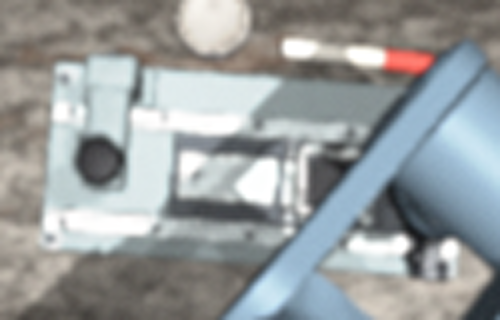

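Run:
```python
from h import *
o=ctrl.get_obs();print(o["eef_pos"],o["time_s"])
p=o["eef_pos"];
for P in (p,p+[.03,0,0],p-[.03,0,0],[.4954,-.2852,.08]): print((proj("side",P)[0]-[180,140])*4)
```

```text
[ 0.49598385 -0.28184112  0.10246484] 3.925
[211.84645974 395.98213744]
[261.41400029 392.50095366]
[162.01294383 399.48200097]
[212.4783627  426.24105296]
```

Run:
```python
from h import *
import cv2
im=ctrl.camera("side")[:,:,::-1];cv2.imwrite("pics/side2.png",cv2.resize(im[200:270,200:270],None,fx=8,fy=8,interpolation=cv2.INTER_CUBIC))
print(ctrl.get_obs()["eef_pos"])
```

```text
[ 0.4965017 -0.2824305  0.1032463]
```

View pics/side2.png

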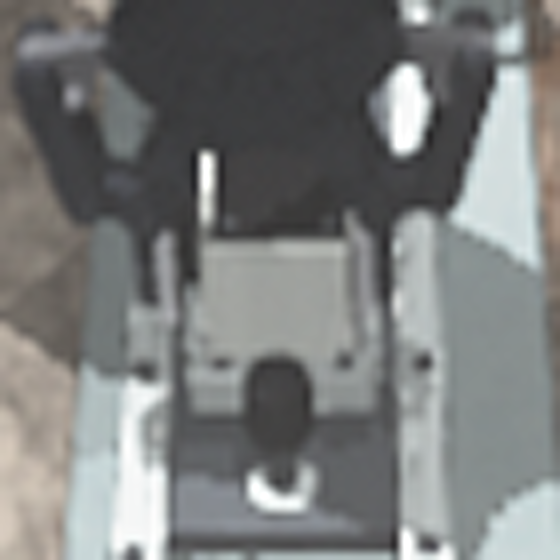

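```bash
python3 -m pendant '[0.002,-0.003,-0.028,0,0,0,0.05, 0,0,-0.028,0,0,0,0.05, 0,0,0,0,0,0,0.05,0,0,0,0,0,0,0.05]'
python3 - <<'E'
from h import *
import cv2
for _ in range(4):
  im=ctrl.camera("side")[:,:,::-1]
  print(ctrl.get_obs()["eef_pos"],ctrl.get_obs()["wrist_force"])
cv2.imwrite("pics/side3.png",cv2.resize(im[200:270,200:270],None,fx=8,fy=8,interpolation=cv2.INTER_CUBIC))
E
```

```text
time_s: 4.47
eef_pos: [0.4987, -0.2859, 0.0474]
eef_rot: [-0.483, 0.483, -0.515, 0.518]
wrist_force: [1.1, 1.4, -0.4]
opening: 0.584
[ 0.49878534 -0.28599981  0.04751681] [-0.12073498 -0.47824357  0.52513698]
[ 0.49871331 -0.28595031  0.04740077] [-0.62414846  0.44236608  0.03605779]
[ 0.49851059 -0.28581038  0.04711667] [ 0.01954565 -0.14669732  0.44277946]
[ 0.49835794 -0.2856995   0.04684306] [ 0.50431878 -0.24615743  0.03050211]
```

View pics/side3.png

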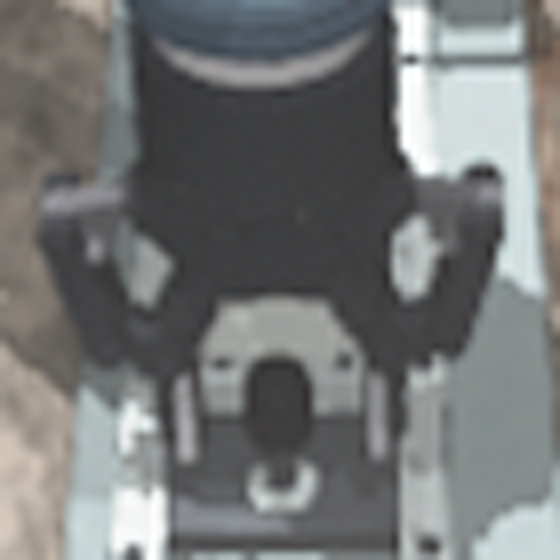

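```bash
python3 -m pendant '[0,0,0,0,0,0,0.01, 0,0,0,0,0,0,0.01, 0,0,0,0,0,0,0.01, 0,0,0,0,0,0,0.01]'
python3 - <<'E'
from h import *
p=[ctrl.camera("side") is None or ctrl.get_obs()["eef_pos"] for _ in range(3)];print(np.mean(p,0))
E
```

```text
time_s: 5.18
eef_pos: [0.4974, -0.2851, 0.0459]
eef_rot: [0.483, -0.483, 0.517, -0.516]
wrist_force: [-3.0, 0.2, 6.4]
opening: 0.23
[ 0.49736049 -0.28516397  0.04589586]
```

```bash
python3 -m pendant '[0.0009,0.0136,0,0,0,0,0.01,0.0009,0.0136,0,0,0,0,0.01,0.0009,0.0136,0,0,0,0,0.01,0.0009,0.0136,0,0,0,0,0.01,0.001,0.0136,0,0,0,0,0.01,0,0,0,0,0,0,0.01,0,0,0,0,0,0,0.01]'
python3 - <<'E'
from h import *
import cv2
p=[];s=[]
for _ in range(4): s.append(ctrl.camera("side").astype(float));o=ctrl.get_obs();p.append(o["eef_pos"])
im=np.mean(s,0)[:,:,::-1]
print(np.mean(p,0),o["wrist_force"],o["time_s"])
cv2.imwrite("pics/side4.png",cv2.resize(im[150:250,200:290],None,fx=6,fy=6,interpolation=cv2.INTER_CUBIC))
im=ctrl.camera("top")[:,:,::-1];cv2.imwrite("pics/top4.png",cv2.resize(im[160:240,205:330],None,fx=6,fy=6,interpolation=cv2.INTER_CUBIC))
E
```

```text
time_s: 6.2
eef_pos: [0.5021, -0.2161, 0.0459]
eef_rot: [0.483, -0.483, 0.517, -0.516]
wrist_force: [-2.6, 2.7, 7.2]
opening: 0.233
[ 0.50213911 -0.2161939   0.04587207] [-2.62198322  3.40287183  8.09689188] 6.4[ WARN:0@7.036] global loadsave.cpp:1063 imwrite_ Unsupported depth image for selected encoder is fallbacked to CV_8U.
```

View pics/side4.png

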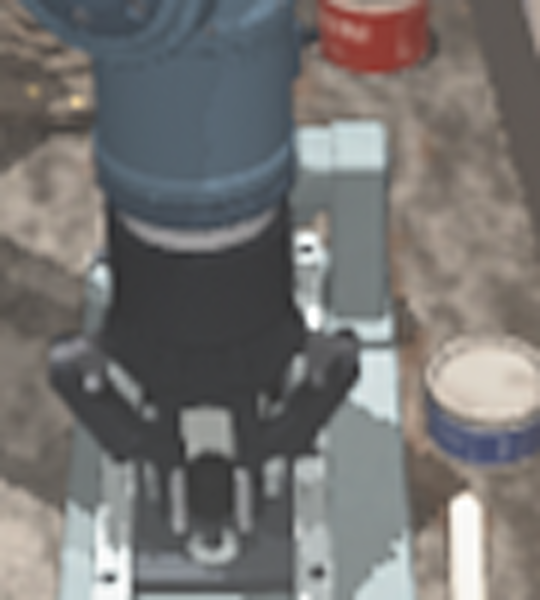

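View pics/top4.png

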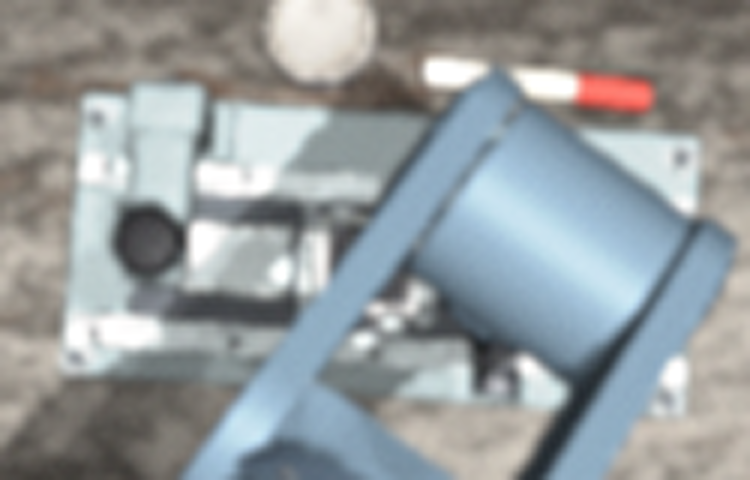

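```bash
python3 -m pendant '[0,0,0,0,0,0,0.05,0,0,0,0,0,0,0.05,0,0,0.05,0,0,0,0.05,0,0,0.055,0,0,0,0.05,0,0,0.055,0,0,0,0.05,-0.02,0.055,0.02,0,0,0,0.0,-0.03,0.055,0.02,0,0,0,0,-0.03,0.055,0,0,0,0,0,-0.03,0.055,0,0,0,0,0,-0.02,0.055,0,0,0,0,0,0,0.055,0,0,0,0,0,0,0,0,0,0,0,0]'
python3 - <<'E'
from h import *
import cv2
s=np.mean([ctrl.camera("side").astype(float) for _ in range(4)],0)
t=np.mean([ctrl.camera("top").astype(float) for _ in range(4)],0)
np.save("side5.npy",s);np.save("top5.npy",t);o=ctrl.get_obs();print(o["eef_pos"],o["time_s"])
cv2.imwrite("pics/side5.png",cv2.resize(s[150:250,200:290,::-1].astype(np.uint8),None,fx=6,fy=6,interpolation=cv2.INTER_CUBIC))
cv2.imwrite("pics/top5.png",cv2.resize(t[160:240,205:330,::-1].astype(np.uint8),None,fx=6,fy=6,interpolation=cv2.INTER_CUBIC))
E
```

```text
time_s: 7.95
eef_pos: [0.3728, 0.1135, 0.2444]
eef_rot: [0.485, -0.484, 0.515, -0.515]
wrist_force: [0.2, -0.3, 0.3]
opening: -0.001
[0.37399866 0.10894198 0.24419599] 8.35
```

View pics/side5.png

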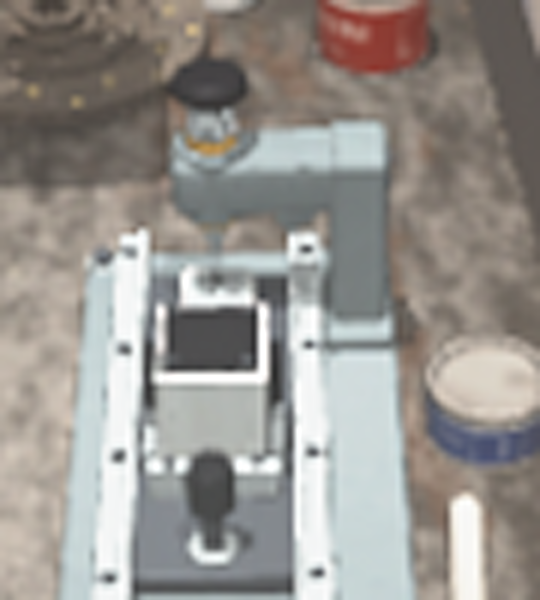

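View pics/top5.png

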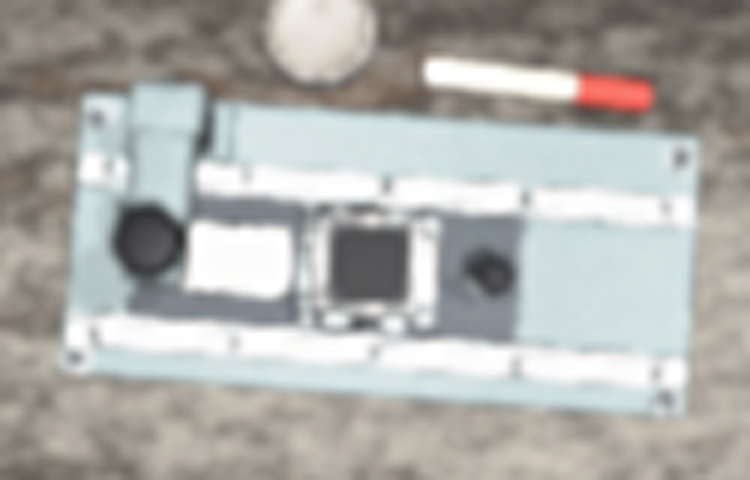

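Run:
```python
from h import *
import cv2
np.set_printoptions(linewidth=220)
g=np.load("side5.npy").mean(2);print(g[184:202,226:246].astype(int))
# measured head/knob shift in top by template matching subpix
a=np.load("top.npy").mean(2).astype(np.float32);b=np.load("top5.npy").mean(2).astype(np.float32)
def match(a,b,x0,y0,x1,y1,ex,ey):
    up=8
    A=cv2.resize(a,None,fx=up,fy=up,interpolation=cv2.INTER_CUBIC);B=cv2.resize(b,None,fx=up,fy=up,interpolation=cv2.INTER_CUBIC)
    t=A[y0*up:y1*up,x0*up:x1*up];sx,sy=(x0+ex-3)*up,(y0+ey-3)*up
    r=cv2.matchTemplate(B[sy:sy+t.shape[0]+6*up,sx:sx+t.shape[1]+6*up],t,cv2.TM_CCOEFF_NORMED)
    _,v,_,l=cv2.minMaxLoc(r);return v,(sx+l[0])/up-x0,(sy+l[1])/up-y0
y=np.radians(-3.85);u=np.array([-np.sin(y),np.cos(y)])
for nm,box,z in(("head",(281,197,296,213),.095),("knob",(302,202,313,212),.08),("headtop",(283,199,294,211),.095),("plate end",(308,195,315,219),.028)):
    v,dx,dy=match(a,b,*box,-21,-2)
    c=np.array([(box[0]+box[2])/2,(box[1]+box[3])/2])
    P=onz("top",c,z)[0];Q=onz("top",c+[dx,dy],z)[0];print(nm,round(v,3),dx,dy,(Q-P)[:2]@u)
for p in ([.513,-.042,.053],[.513,-.042,.039],[.513,-.043,.039]): print(proj("side",p))
cv2.imwrite("pics/side5z.png",cv2.resize(np.load("side5.npy")[180:210,220:250,::-1].astype(np.uint8),None,fx=18,fy=18,interpolation=cv2.INTER_CUBIC))
```

```text
[[124 146 148 120 110 114 115 114 116 117 114 112 113 112 113 112 110 110 111 111]
 [131 152 163 136 116 105 102 111 117 118 115 112 105 100 102 105 108 111 113 110]
 [138 156 165 160 155 127 108 113 118 117 115 113 107 106 111 116 117 120 121 112]
 [149 163 172 176 182 168 144 120 115 115 114 114 136 148 142 140 139 135 130 120]
 [149 157 165 168 173 174 164 142 130 127 126 127 161 166 144 138 141 141 135 128]
 [145 149 150 147 151 155 156 156 140 133 132 149 164 155 131 122 125 134 137 133]
 [146 147 140 133 142 153 151 156 144 133 127 155 158 142 130 123 120 128 134 134]
 [139 130 121 122 134 146 145 149 137 131 125 144 146 141 142 141 139 138 138 139]
 [182 170 157 153 157 160 161 164 157 151 153 173 180 182 187 188 187 185 184 185]
 [213 200 187 182 183 182 182 184 185 182 180 203 212 212 214 214 213 213 214 214]
 [199 186 182 181 177 224 212 188 176 161 164 178 181 181 184 194 201 202 203 203]
 [169 162 162 161 225 247 219 171 160 123 126 142 144 144 148 161 159 155 155 155]
 [137 131 126 124 246 248 194 134 128  96  87 120 132 131 145 155 119  91  92  92]
 [133 125 116 108 245 248 207 154 149 126 127 146 152 151 160 178 128  78  82  83]
 [134 130 119 109 233 248 240 205 180 156 219 205 175 175 210 210 136  78  83  84]
 [132 133 127 118 226 247 248 242 235 231 248 243 232 233 242 244 167  80  86  89]
 [176 150 114 137 219 236 235 238 238 239 231 226 226 228 225 231 168 185 149  90]
 [246 199  90 123 146 143 139 141 141 142 114  95  96 102 113 124 107 250 215 111]]
head 0.911 -21.875 -1.625 0.068895183298273
knob 0.962 -21.25 -1.375 0.06767288918732337
headtop 0.918 -22.0 -1.625 0.0692871522765961
plate end 0.974 -21.0 -1.625 0.06999519008676224
[[235.03750463 193.86148185]]
[[235.18556855 197.50854918]]
[[235.20439562 197.71369448]]
```

View pics/side5z.png

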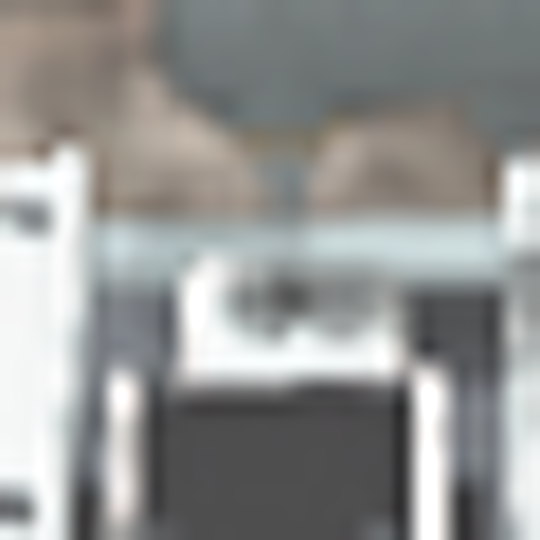

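Run:
```python
from h import *
np.set_printoptions(linewidth=200)
u=np.array([.0671,.99774,0])
cap=np.array([.5113,-.0418,.165]);m0=np.array([.508,-.110,.039])
off=np.array([235.4,211.4])-proj("side",m0)[0];print("off",off)
for d in(66,68.2,70,72): print(d,(proj("side",m0+u*d/1000)[0]+off).round(2))
for d in(-3,-1.5,0,1.5,3): print("cap far edge",d,(proj("side",cap+u*(.019+d/1000))[0]+off).round(2))
g=np.load("side5.npy").mean(2);print(g[154:172,226:244].astype(int))
```

```text
off [ 0.60530921 -0.85302636]
66 [235.64 197.11]
68.2 [235.65 196.65]
70 [235.66 196.28]
72 [235.66 195.87]
cap far edge -3 [233.85 158.64]
cap far edge -1.5 [233.86 158.36]
cap far edge 0 [233.86 158.07]
cap far edge 1.5 [233.87 157.79]
cap far edge 3 [233.88 157.51]
[[128 131 131 132 130 166 166 142 108 106 110 110 113 111 113 112 110 105]
 [134 136 134 137 133 165 166 143 105 104 114 118 121 117 112 111 114 113]
 [116 115 130 144 138 131 134 132  94 103 122 126 128 122 113 110 115 116]
 [110 106 127 145 141 137 142 120  84 110 128 131 130 128 122 113 112 113]
 [116 114 131 145 144 144 136  99  78 116 132 129 121 121 122 118 119 118]
 [ 99 120 140 146 148 136 106  76  73  96 106 103  99 105 113 117 120 116]
 [ 96 134 150 134 120  97  74  67  67  65  70  70  75  91 108 117 115 111]
 [105 138 145 105  69  64  66  68  68  68  68  68  67  71  94 121 124 117]
 [112 136 120  79  66  68  68  68  69  68  69  69  68  66  71 123 137 129]
 [100 107  83  64  68  68  69  68  68  68  69  69  69  66  58 111 139 138]
 [ 79  69  61  63  68  70  74  77  80  79  75  71  69  65  57  91 124 134]
 [ 74  68  60  60  65  69  75  82  85  82  76  71  66  60  55  90 110 123]
 [ 77  78  91  74  59  60  66  70  70  68  65  61  57  61  79 100 108 118]
 [ 85  84 109 104  88  75  59  55  55  55  54  64  69  85  99 103 106 111]
 [ 94  89 113 120 114 109 103  94  94  90  78 146 134 103  98  98 106 110]
 [ 99  92 118 127 119 135 140 158 159 151 129 168 156 112  98 104 113 122]
 [ 95  90 119 129 121 145 154 175 178 175 160 133 164 139 107 113 116 126]
 [ 89  84 113 118 116 138 156 160 148 158 178 136 169 149 115 118 121 149]]
```

```bash
python3 -m pendant '[0.035,-0.0383,0,0,0,0,0,0.035,-0.0383,0,0,0,0,0,0.035,-0.0383,0,0,0,0,0,0.0345,-0.0383,0,0,0,0,0,0,0,-0.025,0,0,0,0,0,0,-0.025,0,0,0,0,0,0,0,0,0,0,0,0,0,0,0,0,0,0]'
python3 - <<'E'
from h import *
import cv2
p=[];s=[]
for _ in range(4): s.append(ctrl.camera("side").astype(float));o=ctrl.get_obs();p.append(o["eef_pos"])
s=np.mean(s,0)
print(np.array(p),o["wrist_force"],o["time_s"])
cv2.imwrite("pics/side6.png",cv2.resize(s[130:230,190:280,::-1].astype(np.uint8),None,fx=6,fy=6,interpolation=cv2.INTER_CUBIC))
print((proj("side",p[-1])[0]-[190,130])*6)
im=ctrl.camera("top")[:,:,::-1];cv2.imwrite("pics/top6.png",cv2.resize(im[160:240,205:330],None,fx=6,fy=6,interpolation=cv2.INTER_CUBIC))
E
```

```text
time_s: 9.35
eef_pos: [0.5137, -0.0438, 0.1952]
eef_rot: [-0.483, 0.482, -0.516, 0.517]
wrist_force: [-0.0, -0.3, 0.8]
opening: -0.003
[[ 0.51392703 -0.04367663  0.19559252]
 [ 0.51403156 -0.04356991  0.19572454]
 [ 0.51399037 -0.04346131  0.19569817]
 [ 0.51388416 -0.04336667  0.19551971]] [0.30637383 0.18825301 0.12895099] 9.55
[262.42741683 141.51606841]
```

View pics/side6.png

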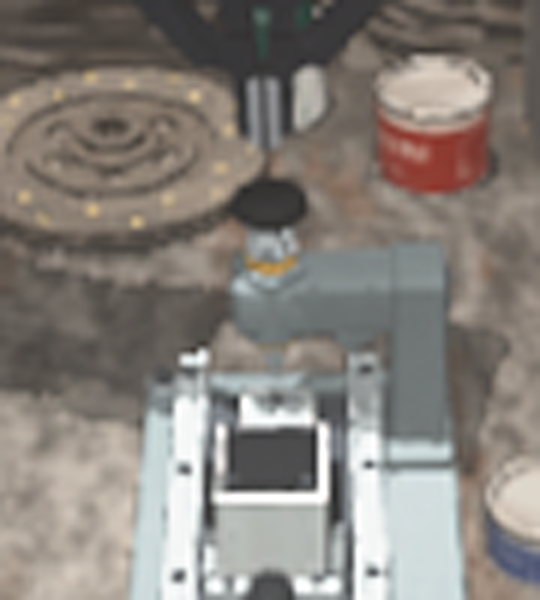

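View pics/top6.png

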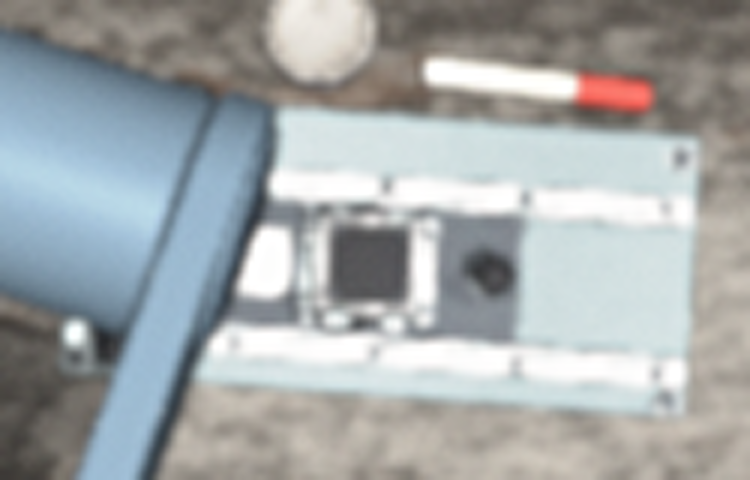

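```bash
python3 -m pendant '[0,0,-0.014,0,0,0,0,0,0,-0.012,0,0,0,0,0,0,-0.008,0,0,0,0,0,0,-0.006,0,0,0,0,0,0,0,0,0,0,0,0,0,0,0,0,0,0]'
python3 - <<'E'
from h import *
import cv2
np.set_printoptions(linewidth=200)
p=[];s=[]
for _ in range(6): s.append(ctrl.camera("side").astype(float));o=ctrl.get_obs();p.append(np.r_[o["eef_pos"],o["wrist_force"]])
s=np.mean(s,0);np.save("side7.npy",s)
print(np.array(p).round(4),o["time_s"])
cv2.imwrite("pics/side7.png",cv2.resize(s[180:210,220:250,::-1].astype(np.uint8),None,fx=18,fy=18,interpolation=cv2.INTER_CUBIC))
cv2.imwrite("pics/side7b.png",cv2.resize(s[130:230,190:280,::-1].astype(np.uint8),None,fx=6,fy=6,interpolation=cv2.INTER_CUBIC))
print(s.mean(2)[186:202,226:246].astype(int))
E
```

```text
time_s: 10.35
eef_pos: [0.5131, -0.0431, 0.1545]
eef_rot: [0.483, -0.483, 0.517, -0.516]
wrist_force: [-2.7, 0.7, 4.1]
opening: 0.001
[[ 0.5132 -0.0431  0.1546 -2.9344  0.2905  3.7998]
 [ 0.5132 -0.0431  0.1546 -3.2618  1.2099  3.9376]
 [ 0.5132 -0.0432  0.1546 -2.7944  0.5926  4.1079]
 [ 0.5132 -0.0431  0.1545 -2.168   0.2587  3.5878]
 [ 0.5132 -0.0432  0.1545 -2.805   1.449   3.84  ]
 [ 0.5132 -0.0431  0.1545 -3.1085  0.7485  3.9146]] 10.65
[[ 79 130 149 144 140 118 107 114 118 117 111 110 106 106 108  91  82  84  84  85]
 [107 142 156 158 163 152 134 118 116 115 113 112 138 149 144 131 124 121 115 111]
 [122 144 148 151 155 156 148 126 125 129 128 118 159 168 145 139 143 144 138 131]
 [125 135 135 132 135 139 141 130 135 141 138 123 153 157 132 123 126 135 139 136]
 [134 133 127 121 129 138 136 129 134 140 138 123 141 145 132 125 123 131 139 126]
 [127 118 110 110 120 130 131 126 132 136 133 121 130 141 137 129 124 124 125 105]
 [164 152 149 152 155 157 158 160 144 134 131 135 156 144 127 121 118 116 115 109]
 [191 185 185 186 187 187 187 189 160 138 131 163 166 129 111 114 115 115 116 117]
 [187 186 187 186 172 186 194 193 168 142 129 158 146 130 136 129 118 117 118 118]
 [149 149 148 155 176 184 177 176 162 131 111 137 149 149 155 148 119 104 105 106]
 [ 90  85  81  95 172 167 144 137 129  95  70 116 134 132 147 160 119  84  86  86]
 [ 93  86  78  72 166 223 193 157 151 127 128 147 154 152 162 182 131  79  82  83]
 [110 100  80  71 200 249 243 208 182 158 220 208 177 178 178 195 138  77  82  83]
 [129 124 112 103 230 250 249 243 236 233 249 244 234 236 233 217 138  81  85  88]
 [178 152 116 138 223 238 237 239 240 240 233 228 228 230 229 202 139 189 151  91]
 [248 202  90 124 147 145 140 142 142 143 114  94  96 102 114 126 109 253 213  87]]
```

View pics/side7.png

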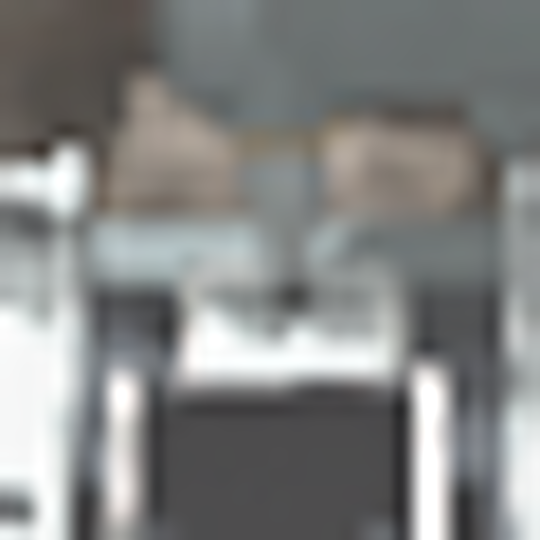

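View pics/side7b.png

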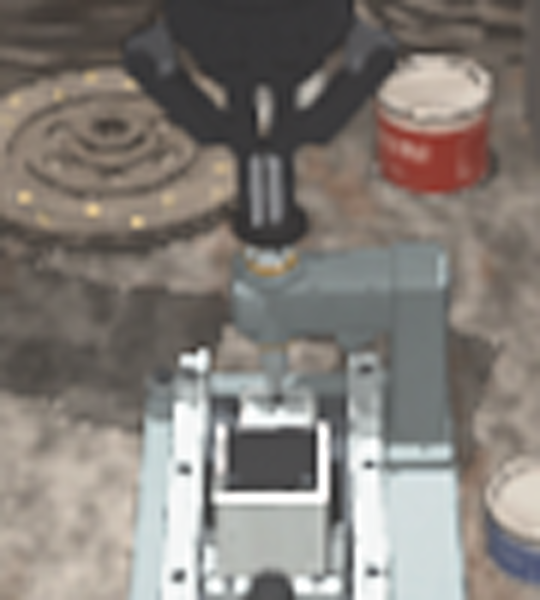

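```bash
python3 -m pendant '[0,0,0.025,0,0,0,0,0,0,0.025,0,0,0,0.02]'; python3 -c "
from h import *
o=ctrl.get_obs();print(o['q'].round(3),o['eef_pos'],o['wrist_force'])"
```

```text
time_s: 10.9
eef_pos: [0.5134, -0.0434, 0.2045]
eef_rot: [-0.483, 0.483, -0.516, 0.517]
wrist_force: [-0.1, -0.8, 0.7]
opening: 0.197
[-0.315  0.073  1.784 -0.     1.285 -0.247] [ 0.51342731 -0.04337321  0.20448436] [-0.13951187 -0.80904718  0.69586719]
```

```bash
python3 -m pendant '[0,0,0,0,0,-10,0.06,0,0,0,0,0,-10,0.06,0,0,0,0,0,-10,0.06,0,0,0,0,0,-10,0.06,0,0,0,0,0,-10,0.06,0,0,0,0,0,-10,0.06,0,0,0,0,0,-10,0.06,0,0,0,0,0,-10,0.06,0,0,0,0,0,-10,0.06,0,0,-0.025,0,0,0,0.06,0,0,-0.028,0,0,0,0.06,0,0,0,0,0,0,0.06]'
python3 - <<'E'
from h import *
import cv2
s=ctrl.camera("side");o=ctrl.get_obs();print(o["eef_pos"],o["wrist_force"],o["time_s"])
q=o["eef_rot"];z=R.from_quat([q[1],q[2],q[3],q[0]]).as_matrix();print(np.degrees(np.arctan2(z[1,2],z[0,2])),z[:,1])
cv2.imwrite("pics/side8.png",cv2.resize(s[130:230,190:280,::-1],None,fx=6,fy=6,interpolation=cv2.INTER_CUBIC))
E
```

```text
time_s: 12.4
eef_pos: [0.5117, -0.0428, 0.1491]
eef_rot: [-0.025, 0.022, 0.707, -0.706]
wrist_force: [0.2, 0.5, 0.5]
opening: 0.701
[ 0.5128618  -0.0431562   0.15068135] [ 0.55027782 -0.49879169  0.95463497] 12.45
-93.86984282506218 [-1.41985873e-03  3.87584382e-04 -9.99998917e-01]
```

View pics/side8.png

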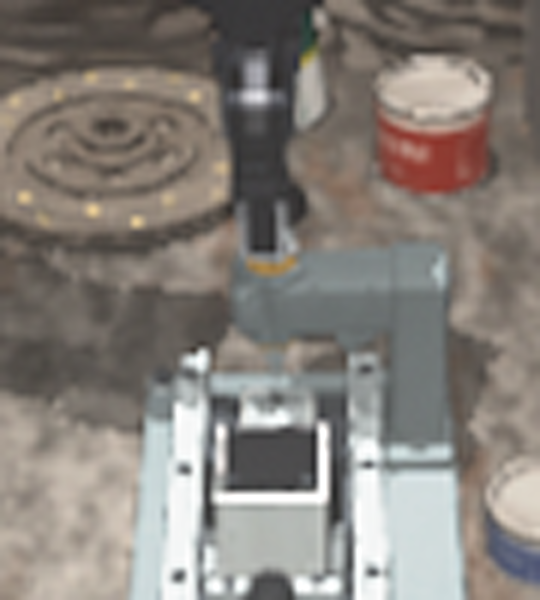

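```bash
python3 -m pendant '[0.002,0,0,0,0,0,0.03,0,0,0,0,0,0,0.03,0,0,0,0,0,0,0.03,0,0,0,0,0,0,0.03,0,0,0,0,0,0,0.03]'
python3 - <<'E'
from h import *
import cv2
p=[]
for _ in range(4):
    s=ctrl.camera("side");o=ctrl.get_obs();p.append(np.r_[o["eef_pos"],o["wrist_force"],o["opening"]])
print(np.array(p).round(4))
cv2.imwrite("pics/side9.png",cv2.resize(s[130:230,190:280,::-1],None,fx=6,fy=6,interpolation=cv2.INTER_CUBIC))
E
```

```text
time_s: 13.08
eef_pos: [0.5158, -0.0391, 0.1523]
eef_rot: [-0.023, 0.024, 0.709, -0.704]
wrist_force: [0.3, 17.5, 1.2]
opening: 0.393
[[ 0.5158 -0.0391  0.1524 -0.7675 17.3173  2.3086  0.39  ]
 [ 0.5158 -0.039   0.1523  0.9109 17.0882  1.8747  0.3914]
 [ 0.5158 -0.0391  0.1524 -0.0606 17.5716  1.7491  0.3939]
 [ 0.5158 -0.0391  0.1524 -0.101  17.0308  1.5004  0.393 ]]
```

View pics/side9.png

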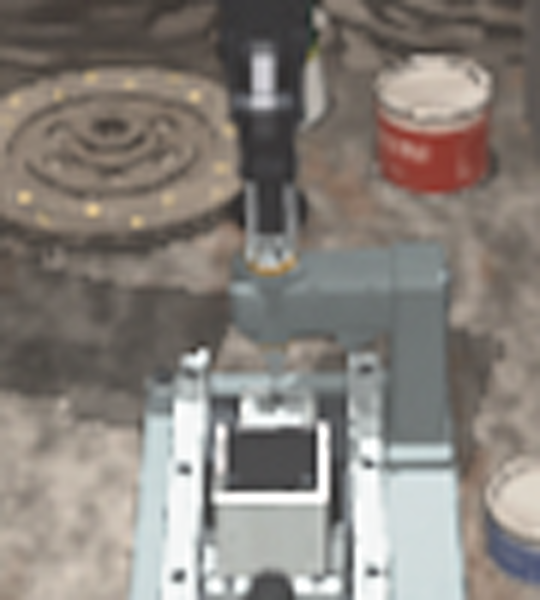

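```bash
python3 -m pendant '[0,0.004,0,0,0,0,0.03,0,0,0,0,0,0,0.03,0,0,0,0,0,0,0.03]'
python3 - <<'E'
from h import *
p=[]
for _ in range(4):
    s=ctrl.camera("side");o=ctrl.get_obs();p.append(np.r_[o["eef_pos"],o["wrist_force"],o["opening"]])
print(np.array(p).round(4))
q=o["eef_rot"];print(R.from_quat([q[1],q[2],q[3],q[0]]).as_matrix().round(4))
E
```

```text
time_s: 13.65
eef_pos: [0.5159, -0.0388, 0.152]
eef_rot: [-0.023, 0.024, 0.707, -0.706]
wrist_force: [-0.2, 5.7, 1.7]
opening: 0.392
[[ 0.5159 -0.0387  0.1519  0.4478  5.2867  1.1797  0.3934]
 [ 0.5158 -0.0388  0.1518  0.0409  6.2165  2.1455  0.3907]
 [ 0.5158 -0.0387  0.1518  0.0171  6.4937  2.2262  0.391 ]
 [ 0.5159 -0.0388  0.1518 -0.057   6.0125  2.4208  0.3937]]
[[-0.9977  0.0016 -0.0678]
 [ 0.0678  0.0012 -0.9977]
 [-0.0015 -1.     -0.0013]]
```

```bash
python3 -m pendant '[0,0,0,0,0,0,0.07,0,0,0,0,0,0,0.07,0,0,0.03,0,0,0,0.07,0,0,0.03,0,0,0,0.07,-0.0045,-0.056,0,0,0,0,0.07,-0.004,-0.059,0,0,0,0,0.07,0,0,-0.04,0,0,0,0.07,0,0,-0.04,0,0,0,0.07,0,0,-0.025,0,0,0,0.07,0,0,0,0,0,0,0.07]'
python3 - <<'E'
from h import *
import cv2
s=ctrl.camera("side");o=ctrl.get_obs();print(o["eef_pos"],o["wrist_force"],o["time_s"],o["opening"])
cv2.imwrite("pics/side10.png",cv2.resize(s[130:260,190:280,::-1],None,fx=5,fy=5,interpolation=cv2.INTER_CUBIC))
t=ctrl.camera("top");cv2.imwrite("pics/top10.png",cv2.resize(t[160:240,205:330,::-1],None,fx=6,fy=6,interpolation=cv2.INTER_CUBIC))
E
```

```text
time_s: 15.1
eef_pos: [0.5051, -0.1538, 0.1042]
eef_rot: [-0.025, 0.022, 0.707, -0.706]
wrist_force: [-0.2, -0.8, 0.3]
opening: 0.815
[ 0.50631119 -0.15436424  0.10593576] [-0.13342995 -0.34877389  0.11168776] 15.15 0.8236833625025319
```

View pics/side10.png

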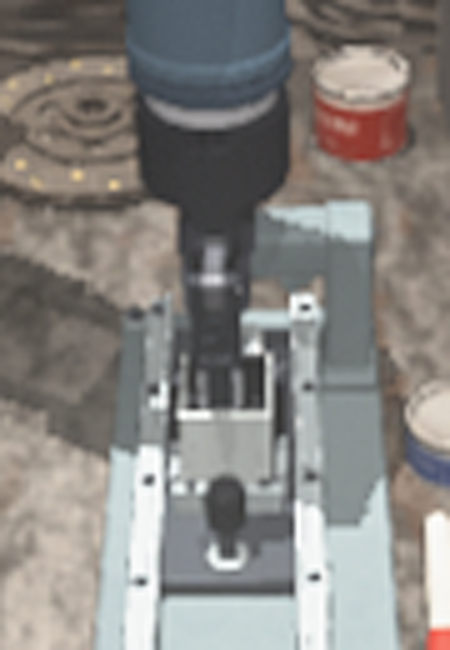

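View pics/top10.png

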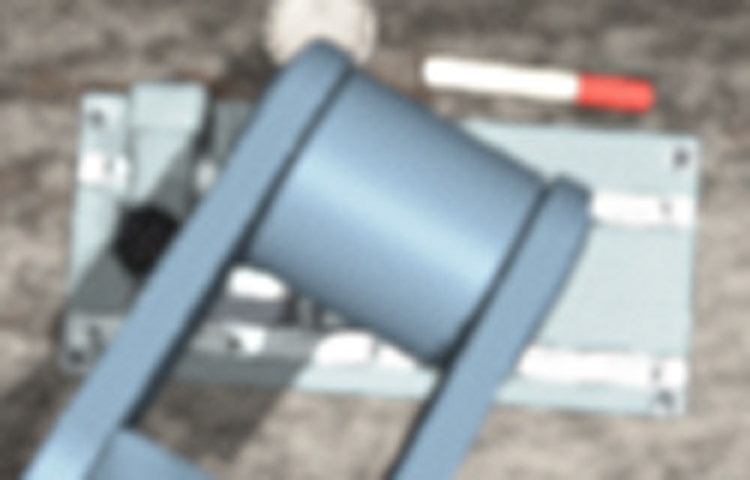

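```bash
python3 -m pendant '[0.001,0.003,0,0,0,0,0.07,0,0,-0.01,0,0,0,0.07,0,0,0,0,0,0,0.07]';python3 -m pendant '[0,0,-0.006,0,0,0,0.07,0,0,-0.006,0,0,0,0.07,0,0,0,0,0,0,0.07]'
python3 - <<'E'
from h import *
import cv2
s=ctrl.camera("side");o=ctrl.get_obs();print(o["eef_pos"],o["wrist_force"],o["time_s"],o["opening"])
cv2.imwrite("pics/side11.png",cv2.resize(s[180:250,200:270,::-1],None,fx=8,fy=8,interpolation=cv2.INTER_CUBIC))
E
```

```text
time_s: 15.58
eef_pos: [0.5073, -0.1508, 0.0957]
eef_rot: [-0.024, 0.023, 0.707, -0.707]
wrist_force: [-0.4, -0.6, 0.0]
opening: 0.822
time_s: 15.95
eef_pos: [0.5072, -0.1509, 0.0835]
eef_rot: [-0.024, 0.023, 0.707, -0.706]
wrist_force: [0.3, -0.4, 0.1]
opening: 0.817
[ 0.50745182 -0.15107463  0.08385148] [ 1.48788423 -0.3467597  -0.63534356] 16.0 0.8211207773129555
```

View pics/side11.png

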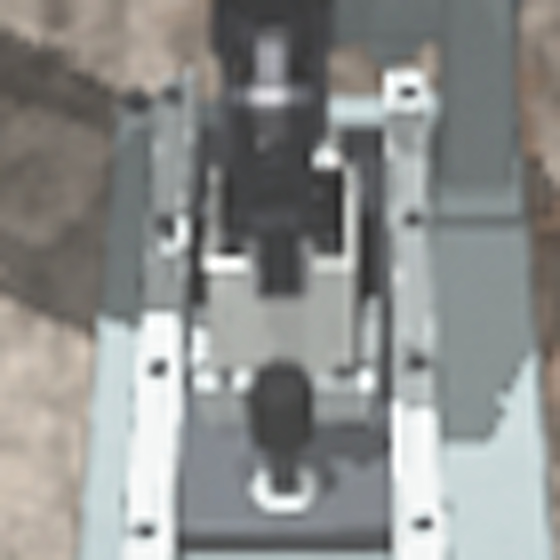

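```bash
python3 -m pendant '[0,0,-0.001,0,0,0,0.045,0,0,0,0,0,0,0.045,0,0,0,0,0,0,0.045,0,0,0,0,0,0,0.045,0,0,0,0,0,0,0.045]'
python3 - <<'E'
from h import *
p=[]
for _ in range(3):
    s=ctrl.camera("side");o=ctrl.get_obs();p.append(np.r_[o["eef_pos"],o["wrist_force"],o["opening"]])
print(np.array(p).round(4),o["time_s"])
q=o["eef_rot"];print(R.from_quat([q[1],q[2],q[3],q[0]]).as_matrix().round(4))
P=np.mean(p,0);s=.0671*P[0]+.99774*P[1];c=.0671*.5159+.99774*-.0386
print("head s",s,"cap s",c,"need move",(c-.110-s)*1000)
E
```

```text
time_s: 16.62
eef_pos: [0.5081, -0.1514, 0.0841]
eef_rot: [0.024, -0.024, -0.707, 0.707]
wrist_force: [-2.1, 2.2, 4.9]
opening: 0.603
[[ 0.5081 -0.1513  0.0841 -0.8954  1.2501  5.2571  0.6005]
 [ 0.5081 -0.1513  0.0841 -2.112   1.4185  5.576   0.6042]
 [ 0.508  -0.1513  0.0841 -1.8862  1.7365  5.39    0.6062]] 16.775
[[-9.977e-01  7.000e-04 -6.720e-02]
 [ 6.720e-02 -5.000e-04 -9.977e-01]
 [-7.000e-04 -1.000e+00  4.000e-04]]
head s -0.11689763310929546 cap s -0.0038958739999999936 need move 3.001759109295468
```

Run:
```python
from h import *
import cv2
s=np.mean([ctrl.camera("side").astype(float) for _ in range(4)],0);np.save("side12.npy",s)
a0=np.load("side5.npy").mean(2).astype(np.float32)
b0=s.mean(2).astype(np.float32)
up=10
def match(a,b,x0,y0,x1,y1):
    A=cv2.resize(a[y0:y1,x0:x1],None,fx=up,fy=up,interpolation=cv2.INTER_CUBIC)
    B=cv2.resize(b[y0-3:y1+3,x0-3:x1+3],None,fx=up,fy=up,interpolation=cv2.INTER_CUBIC)
    r=cv2.matchTemplate(B,A,cv2.TM_CCOEFF_NORMED);_,v,_,l=cv2.minMaxLoc(r);return round(v,3),l[0]/up-3,l[1]/up-3
print("knob",match(a0,b0,229,223,242,245)); print("knobbase",match(a0,b0,228,236,244,250));print("fixed rail",match(a0,b0,212,225,222,250))
print(b0.shape); np.set_printoptions(linewidth=200)
print(s.mean(2)[184:202,226:246].astype(int))
cv2.imwrite("pics/side12.png",cv2.resize(s[180:250,200:270,::-1].astype(np.uint8),None,fx=8,fy=8,interpolation=cv2.INTER_CUBIC))
a0=np.load("side.npy").mean(2).astype(np.float32);b0=np.load("side5.npy").mean(2).astype(np.float32)
```

```text
knob (0.938, 0.0, 0.5)
knobbase (0.94, 0.0, 0.5)
fixed rail (0.98, 0.0, 0.0)
(384, 512)
[[ 94  67  62  62  74  73 106 118 118 101  76  67  60  62  64  65  93 102 102 102]
 [103  71  62  60  70  68 137 156 155 123  78  63  58  62  64  71  97 107 109 107]
 [122  83  61  60  64  64 153 178 177 146  90  59  56  61  64  86 112 120 120 110]
 [146 115  74  71  64  57 151 176 175 157  99  55  55  63  65 117 138 135 129 118]
 [153 129  82  78  67  49 150 176 175 157  98  53  54  64  65 123 143 140 134 127]
 [148 124  80  74  63  47 150 176 175 157  97  51  61  67  65 109 126 133 136 131]
 [150 127  80  70  80  59 150 177 175 157  97  49  93  84  65 108 121 127 133 133]
 [146 119  78  73  87  67 136 160 158 144  96  63  93  82  62 124 141 138 136 138]
 [128 103  81  93  99  91 177 204 199 170 124 108  99  77  61 165 191 186 184 186]
 [112  99  94 103 106 109 189 215 212 183 133 113 106  83  63 167 211 214 214 215]
 [111 104  93  88  87  96 139 153 152 141 105  84  81  74  64 135 191 203 203 203]
 [112 108  86  71  70  73 100 108 105  99  78  68  66  66  63 143 164 161 161 161]
 [ 97  95  83  67  61  60  77  84  83  81  68  61  60  63  72 149 131  99 101 102]
 [ 78  81  80  68  61  60  78  85  84  82  69  61  60  72 113 151 113  74  77  78]
 [ 81  81  81  69  61  61  74  81  82  80  68  61  58 110 185 189 122  75  79  80]
 [ 80  81  81  72  64  62  66  72  74  72  65  62  57 131 219 235 158  81  86  87]
 [ 75  74  79  77  67  62  64  66  67  66  63  62  58 121 191 229 159  93  95  92]
 [125 101  71  71  64  63  65  66  66  64  64  63  60  87 121 145 103 127 115  91]]
```

View pics/side12.png

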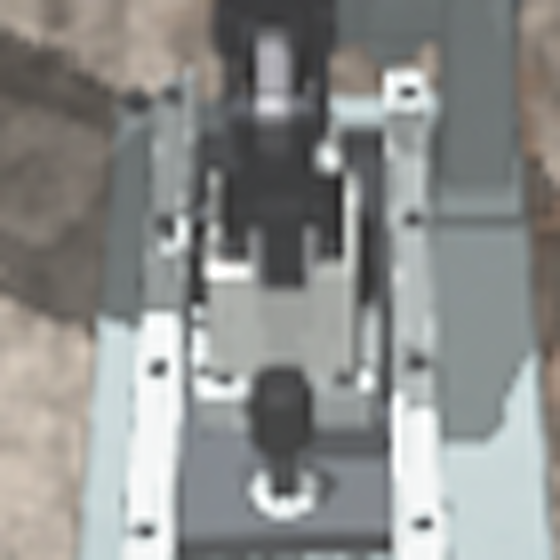

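```bash
python3 -m pendant '[0.0002,0.0027,0,0,0,0,0.045,0,0,0,0,0,0,0.045,0,0,0,0,0,0,0.045]'
python3 - <<'E'
from h import *
p=[]
for _ in range(3):
    s=ctrl.camera("side");o=ctrl.get_obs();p.append(np.r_[o["eef_pos"],o["wrist_force"],o["opening"]])
print(np.array(p).round(4),o["time_s"])
P=np.mean(p,0);s=.0671*P[0]+.99774*P[1];print(s,(-.1139-s)*1e3)
E
```

```text
time_s: 17.35
eef_pos: [0.5083, -0.1491, 0.084]
eef_rot: [0.023, -0.024, -0.706, 0.707]
wrist_force: [-2.1, -1.1, 6.2]
opening: 0.605
[[ 0.5083 -0.1491  0.084  -2.9691 -1.3372  4.0788  0.605 ]
 [ 0.5084 -0.1491  0.084  -1.8865 -1.384   5.0604  0.6062]
 [ 0.5083 -0.1491  0.084  -1.2377 -1.4192  5.6896  0.6053]] 17.5
-0.11464219945151342 0.7421994515134228
```

```bash
python3 -m pendant '[0,0,0,0,0,0,0.07,0,0,0,0,0,0,0.07,0,0,0.05,0,0,0,0.07,0,0,0.06,0,0,0,0.0,0.003,0.055,0.01,0,0,0,0,0.0035,0.0555,0,0,0,0,0,0,0,0,0,0,0,0,0,0,-0.02,0,0,0,0,0,0,0,0,0,0,0]'
python3 - <<'E'
from h import *
import cv2
np.set_printoptions(linewidth=200)
s=np.mean([ctrl.camera("side").astype(float) for _ in range(4)],0);np.save("side13.npy",s)
o=ctrl.get_obs();print(o["eef_pos"],o["wrist_force"],o["opening"],o["time_s"])
a0=np.load("side5.npy").mean(2).astype(np.float32);b0=s.mean(2).astype(np.float32);up=10
def match(a,b,x0,y0,x1,y1):
    A=cv2.resize(a[y0:y1,x0:x1],None,fx=up,fy=up,interpolation=cv2.INTER_CUBIC)
    B=cv2.resize(b[y0-3:y1+3,x0-3:x1+3],None,fx=up,fy=up,interpolation=cv2.INTER_CUBIC)
    r=cv2.matchTemplate(B,A,cv2.TM_CCOEFF_NORMED);_,v,_,l=cv2.minMaxLoc(r);return round(v,3),l[0]/up-3,l[1]/up-3
print("knob",match(a0,b0,229,223,242,245),match(a0,b0,225,214,245,228),"head",match(a0,b0,224,198,246,226))
print(b0[190:202,226:246].astype(int))
cv2.imwrite("pics/side13.png",cv2.resize(s[130:230,190:280,::-1].astype(np.uint8),None,fx=6,fy=6,interpolation=cv2.INTER_CUBIC))
E
```

```text
time_s: 18.62
eef_pos: [0.5131, -0.0381, 0.1816]
eef_rot: [-0.025, 0.023, 0.707, -0.706]
wrist_force: [-0.5, 0.8, 1.1]
opening: 0.001
[ 0.51482866 -0.03865494  0.18386912] [-0.46689648 -1.2765096   0.4374583 ] 0.003187320771799121 18.825
knob (0.999, 0.0, 0.0) (0.968, 0.0, 0.10000000000000009) head (0.971, 0.10000000000000009, -0.10000000000000009)
[[133 132 126 120 128 138 135 139 134 132 128 141 151 143 131 125 123 117 102  93]
 [126 118 109 110 121 130 130 133 125 128 125 133 143 145 139 131 128 122 104  96]
 [164 152 149 152 155 156 158 160 155 152 153 173 169 152 141 135 133 129 124 123]
 [172 176 188 188 188 187 187 187 187 183 183 191 165 130 132 138 138 139 141 142]
 [126 141 155 154 159 167 167 168 170 163 159 156 137 126 142 164 144 127 129 130]
 [ 99 100  99  97 136 207 178 145 150 124 115 139 147 148 153 192 149 101 103 104]
 [ 82  84  82  77 220 248 204 134 135 104  92 122 132 140 150 198 147  81  85  86]
 [103 104 102  92 249 252 217 153 155 131 132 148 152 158 169 219 158  76  82  83]
 [121 122 119 110 251 251 241 205 181 169 223 207 175 174 227 243 169  75  81  83]
 [126 126 125 118 255 252 249 243 237 237 249 243 233 233 251 251 170  77  83  88]
 [176 162 120 110 230 238 228 230 232 231 230 228 228 226 231 215 132 225 180  90]
 [245 208  94  84  98 105 101 100  99  99  99  99 100  84  85  80  67 255 229  84]]
```

View pics/side13.png

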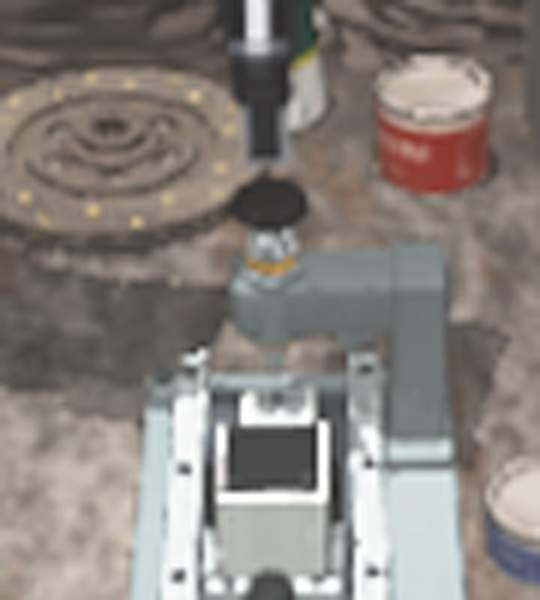

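```bash
python3 -m pendant '[0,0,-0.014,0,0,0,0,0,0,-0.008,0,0,0,0,0,0,-0.005,0,0,0,0,0,0,-0.002,0,0,0,0,0,0,0,0,0,0,0,0,0,0,0,0,0,0]'
python3 - <<'E'
from h import *
import cv2
np.set_printoptions(linewidth=200)
p=[];s=[]
for _ in range(4): s.append(ctrl.camera("side").astype(float));o=ctrl.get_obs();p.append(np.r_[o["eef_pos"],o["wrist_force"]])
s=np.mean(s,0)
print(np.array(p).round(4),o["time_s"]);np.save("side14.npy",s)
print(s.mean(2)[190:202,230:242].astype(int))
E
```

```text
time_s: 19.58
eef_pos: [0.5144, -0.0381, 0.1546]
eef_rot: [0.024, -0.024, -0.707, 0.707]
wrist_force: [-1.4, -2.2, 4.1]
opening: -0.003
[[ 0.5144 -0.0381  0.1545 -2.0483 -1.9789  4.5249]
 [ 0.5145 -0.0381  0.1545 -1.2122 -2.4431  4.3341]
 [ 0.5145 -0.0381  0.1545 -1.5187 -2.6463  3.5086]
 [ 0.5144 -0.0381  0.1545 -0.9993 -2.1736  4.0991]] 19.775
[[128 138 135 128 134 140 138 123 136 141 132 126]
 [120 130 130 125 132 135 133 120 125 142 137 131]
 [155 156 158 159 143 133 130 138 135 143 139 135]
 [187 187 187 190 160 137 131 134 127 121 133 138]
 [182 175 168 170 158 142 129 127 129 128 143 164]
 [157 155 146 147 152 130 118 140 149 148 153 192]
 [218 232 178 136 136 102  89 122 133 140 150 198]
 [250 252 202 147 156 131 132 148 153 159 171 221]
 [248 250 236 201 181 169 223 207 177 178 188 233]
 [253 252 250 244 237 237 250 244 236 207 189 235]
 [230 238 228 231 232 231 230 229 231 182 156 189]
 [ 98 105 102 100  99 100  99  99 100  87  88  81]]
```

```bash
python3 -m pendant '[0,0,-0.0015,0,0,0,0,0,0,-0.0015,0,0,0,0,0,0,-0.001,0,0,0,0,0,0,0,0,0,0,0,0,0,0,0,0,0,0]'; python3 -m pendant '[0,0,-0.001,0,0,0,0,0,0,0,0,0,0,0]'; python3 -m pendant '[0,0,-0.001,0,0,0,0,0,0,0,0,0,0,0]'
```

```text
time_s: 20.4
eef_pos: [0.5145, -0.0381, 0.1505]
eef_rot: [0.024, -0.024, -0.707, 0.707]
wrist_force: [-2.6, -1.7, 6.7]
opening: 0.003
time_s: 20.65
eef_pos: [0.5145, -0.0381, 0.15]
eef_rot: [0.024, -0.024, -0.707, 0.707]
wrist_force: [-5.3, -1.8, 10.3]
opening: 0.001
time_s: 20.9
eef_pos: [0.5146, -0.0381, 0.1496]
eef_rot: [0.024, -0.024, -0.707, 0.707]
wrist_force: [-6.5, -2.1, 14.9]
opening: -0.0
```

```bash
python3 -m pendant '[0,0,0,0,0,0,0,0,0,0.02,0,0,0,0,0,0,0.03,0,0,0,0,0,0,0.02,0,0,10,0,-0.004,-0.057,0.0,0,0,10,0.05,-0.004,-0.06,0,0,0,10,0.05,-0.004,-0.06,0,0,0,10,0.05,0,0,0,0,0,10,0.05,0,0,0,0,0,10,0.05,0,0,0,0,0,10,0.05,0,0,0,0,0,10,0.05,0,0,0,0,0,10,0.05]'
python3 - <<'E'
from h import *
import cv2
np.set_printoptions(linewidth=200)
s=ctrl.camera("side")
o=ctrl.get_obs();print(o["eef_pos"],o["wrist_force"],o["opening"],o["time_s"])
cv2.imwrite("pics/side15.png",cv2.resize(s[130:260,190:280,::-1],None,fx=5,fy=5,interpolation=cv2.INTER_CUBIC))
q=o["eef_rot"];z=R.from_quat([q[1],q[2],q[3],q[0]]).as_matrix();print(np.degrees(np.arctan2(z[1,2],z[0,2])))
E
```

```text
time_s: 22.4
eef_pos: [0.5028, -0.2107, 0.2172]
eef_rot: [0.482, -0.481, 0.518, -0.517]
wrist_force: [-0.3, -0.2, -0.9]
opening: 0.587
[ 0.50280502 -0.21071379  0.21726736] [ 0.66289919 -0.47850802 -0.51927275] 0.583520205161305 22.45
-3.7383560361882893
```

View pics/side15.png

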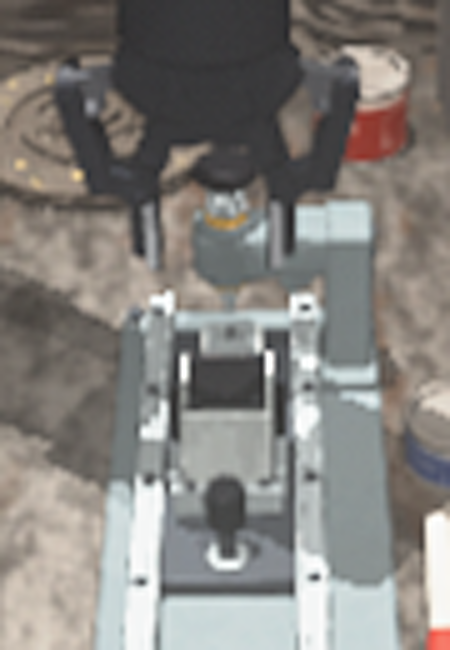

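```bash
python3 -m pendant '[-0.0007,-0.0055,-0.05,0,0,0,0.05,0,0,-0.05,0,0,0,0.05,0,0,-0.04,0,0,0,0.05,0,0,-0.03,0,0,0,0.05,0,0,0,0,0,0,0.05,0,0,0,0,0,0,0.01,0,0,0,0,0,0,0.01,0,0,0,0,0,0,0.01,0,0,0,0,0,0,0.01]'
```

```text
time_s: 23.58
eef_pos: [0.5021, -0.2174, 0.0501]
eef_rot: [-0.48, 0.48, -0.519, 0.519]
wrist_force: [-5.1, 0.4, 3.7]
opening: 0.23
```

Gripped; now I draw it back 68 mm.

```bash
python3 -m pendant '[-0.0009,-0.0136,0,0,0,0,0.01,-0.0009,-0.0136,0,0,0,0,0.01,-0.0009,-0.0136,0,0,0,0,0.01,-0.0009,-0.0136,0,0,0,0,0.01,-0.001,-0.0136,0,0,0,0,0.01,0,0,0,0,0,0,0.01,0,0,0,0,0,0,0.01,0,0,0,0,0,0,0.05,0,0,0,0,0,0,0.05,0,0,0.05,0,0,0,0.05,0,0,0.06,0,0,0,0.05,0,0,0,0,0,0,0.05]'
python3 - <<'E'
from h import *
import cv2
s=ctrl.camera("side").copy();t=ctrl.camera("top")
o=ctrl.get_obs();print(o["eef_pos"],o["wrist_force"],o["opening"],o["time_s"])
cv2.imwrite("pics/side16.png",cv2.resize(s[130:270,190:280,::-1],None,fx=4,fy=4,interpolation=cv2.INTER_CUBIC))
cv2.imwrite("pics/side16z.png",cv2.resize(s[200:230,220:250,::-1],None,fx=16,fy=16,interpolation=cv2.INTER_CUBIC))
cv2.imwrite("pics/top16.png",cv2.resize(t[160:240,205:330,::-1],None,fx=6,fy=6,interpolation=cv2.INTER_CUBIC))
E
```

```text
time_s: 25.08
eef_pos: [0.501, -0.2875, 0.1649]
eef_rot: [-0.481, 0.48, -0.515, 0.523]
wrist_force: [-0.6, -0.1, -0.3]
opening: 0.584
[ 0.49822648 -0.28516277  0.15945909] [-0.78440693 -0.22281539 -1.0655199 ] 0.5865298046605834 25.175
```

View pics/side16.png

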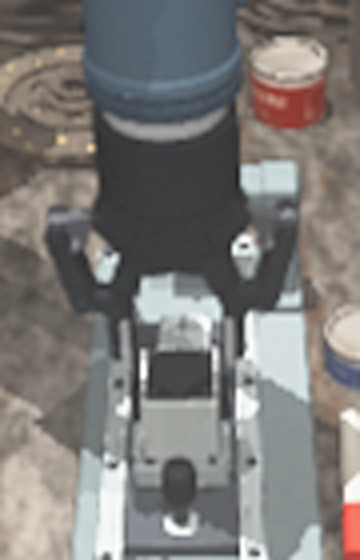

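View pics/side16z.png

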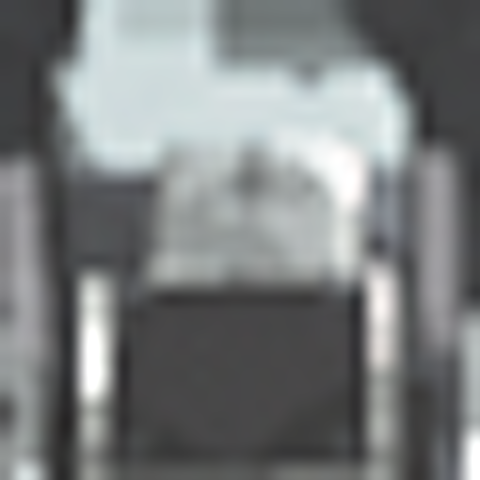

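View pics/top16.png

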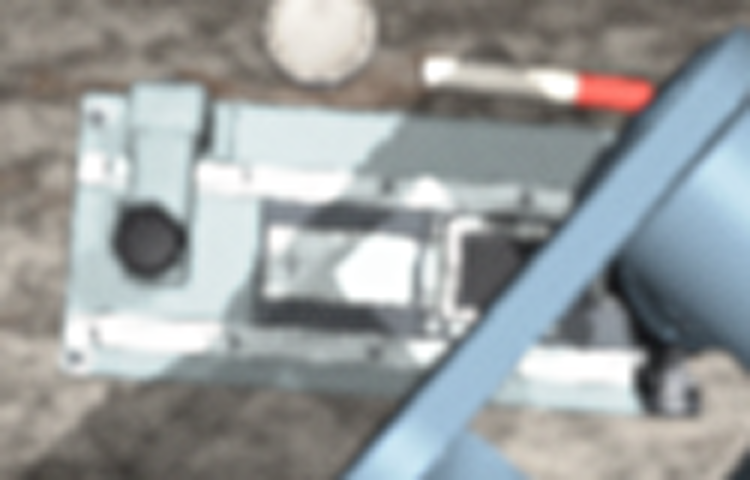

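```bash
python3 -m pendant '[0.002,0.034,0,0,0,0,0.085,0.002,0.034,0,0,0,0,0.085,0,0,0,0,0,0,0.085,0,0,-0.03,0,0,0,0.085,0,0,0,0,0,0,0.085,0,0,0,0,0,0,0.085]'
python3 - <<'E'
from h import *
import cv2
s=ctrl.camera("side").copy();p=[]
for _ in range(2): ctrl.camera("side");p.append(ctrl.get_obs()["eef_pos"])
o=ctrl.get_obs();print(p,o["wrist_force"],o["opening"],o["time_s"])
cv2.imwrite("pics/side17.png",cv2.resize(s[180:270,190:280,::-1],None,fx=6,fy=6,interpolation=cv2.INTER_CUBIC))
E
```

```text
time_s: 25.92
eef_pos: [0.5015, -0.2174, 0.1282]
eef_rot: [0.48, -0.48, 0.519, -0.519]
wrist_force: [-0.6, 0.3, -0.5]
opening: 0.998
[array([ 0.50200927, -0.21764215,  0.12909251]), array([ 0.50204243, -0.21760875,  0.12918436])] [ 0.51060106 -0.23427588 -0.07284145] 0.994762070567551 26.075
```

View pics/side17.png

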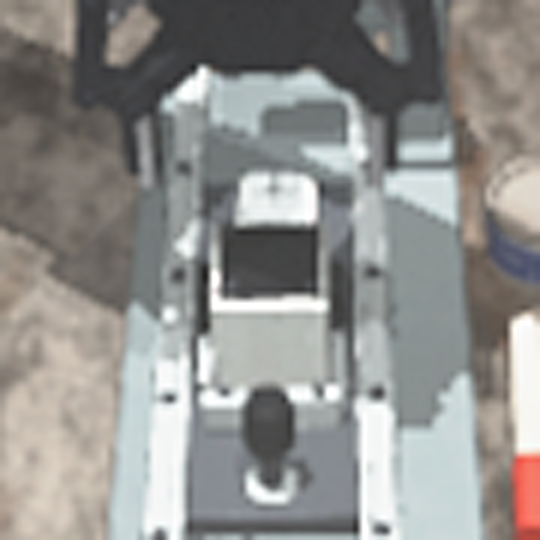

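```bash
python3 -m pendant '[0.0015,0,-0.025,0,0,0,0.085,0,0,-0.025,0,0,0,0.085,0,0,-0.018,0,0,0,0.085,0,0,-0.01,0,0,0,0.085,0,0,0,0,0,0,0.085]'
python3 - <<'E'
from h import *
import cv2
s=ctrl.camera("side").copy();p=[]
for _ in range(2): ctrl.camera("side");p.append(ctrl.get_obs()["eef_pos"])
o=ctrl.get_obs();print(p,o["wrist_force"],o["opening"],o["time_s"])
cv2.imwrite("pics/side18.png",cv2.resize(s[180:270,190:280,::-1],None,fx=6,fy=6,interpolation=cv2.INTER_CUBIC))
E
```

```text
time_s: 26.7
eef_pos: [0.5029, -0.2168, 0.05]
eef_rot: [0.48, -0.48, 0.519, -0.519]
wrist_force: [-0.3, -0.5, 0.1]
opening: 0.996
[array([ 0.50361668, -0.21729004,  0.05099383]), array([ 0.503719  , -0.21739446,  0.05119225])] [-0.50659679 -0.1999211  -0.90507707] 0.9948966139482361 26.85
```

View pics/side18.png

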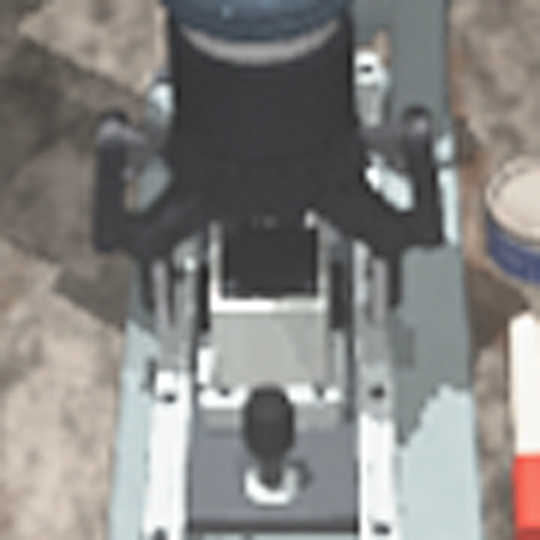

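```bash
python3 -m pendant '[0,0,0,0,0,0,0.03,0,0,0,0,0,0,0.03,0,0,0,0,0,0,0.03,0,0,0,0,0,0,0.03,0,0,0,0,0,0,0.03,0,0,0,0,0,0,0.03]'
python3 - <<'E'
from h import *
import cv2
s=ctrl.camera("side").copy()
o=ctrl.get_obs();print(o["eef_pos"],o["wrist_force"],o["opening"],o["time_s"])
cv2.imwrite("pics/side19.png",cv2.resize(s[180:270,190:280,::-1],None,fx=6,fy=6,interpolation=cv2.INTER_CUBIC))
E
```

```text
time_s: 27.6
eef_pos: [0.5034, -0.2175, 0.0519]
eef_rot: [-0.48, 0.48, -0.519, 0.519]
wrist_force: [-3.4, 0.6, 10.8]
opening: 0.579
[ 0.50335319 -0.2175266   0.05184327] [-3.71964895  0.11941355  9.98724545] 0.5757554232503193 27.65
```

View pics/side19.png

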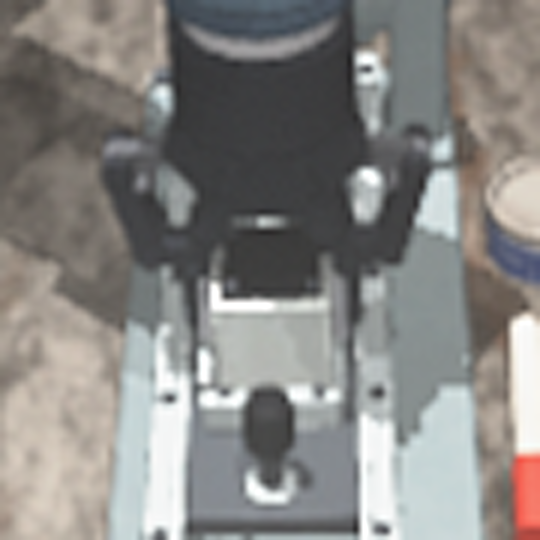

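```bash
python3 -m pendant '[0,0,0.003,0,0,0,0.03,0,0,0.003,0,0,0,0.03,0,0,0,0,0,0,0.03]'; python3 -m pendant '[0,0,0.004,0,0,0,0.03,0,0,0.004,0,0,0,0.03,0,0,0,0,0,0,0.03]'
```

```text
time_s: 28.02
eef_pos: [0.503, -0.2171, 0.0563]
eef_rot: [-0.48, 0.48, -0.519, 0.519]
wrist_force: [-1.0, -1.9, -2.5]
opening: 0.578
time_s: 28.4
eef_pos: [0.5034, -0.217, 0.0648]
eef_rot: [-0.48, 0.48, -0.519, 0.519]
wrist_force: [0.6, -0.8, -2.4]
opening: 0.581
```

```bash
python3 -m pendant '[0,0,0.01,0,0,0,0.03,0,0,0.012,0,0,0,0.03,0,0,0.015,0,0,0,0.03,0,0,0.018,0,0,0,0.03,0,0,0.016,0,0,0,0.03,0,0,0.01,0,0,0,0.03,0,0,0.006,0,0,0,0.03,0,0,0,0,0,0,0.03,0,0,0,0,0,0,0.03,0,0,0,0,0,0,0.03]'
python3 - <<'E'
from h import *
import cv2
s=ctrl.camera("side").copy();t=ctrl.camera("top")
o=ctrl.get_obs();print(o["eef_pos"],o["wrist_force"],o["opening"],o["time_s"])
q=o["eef_rot"];print(R.from_quat([q[1],q[2],q[3],q[0]]).as_matrix().round(4))
cv2.imwrite("pics/side20.png",cv2.resize(s[140:270,190:280,::-1],None,fx=4.5,fy=4.5,interpolation=cv2.INTER_CUBIC))
cv2.imwrite("pics/top20.png",cv2.resize(t[150:250,195:335,::-1],None,fx=5,fy=5,interpolation=cv2.INTER_CUBIC))
E
```

```text
time_s: 29.65
eef_pos: [0.5027, -0.2167, 0.1506]
eef_rot: [0.48, -0.48, 0.52, -0.519]
wrist_force: [-0.6, -0.8, -2.6]
opening: 0.582
[ 0.50285602 -0.21681446  0.15083318] [-1.13671253 -0.21454584 -2.82998148] 0.5788106150207963 29.75
[[-7.79e-02 -7.00e-04  9.97e-01]
 [-9.97e-01  5.00e-04 -7.79e-02]
 [-4.00e-04 -1.00e+00 -7.00e-04]]
```

View pics/side20.png

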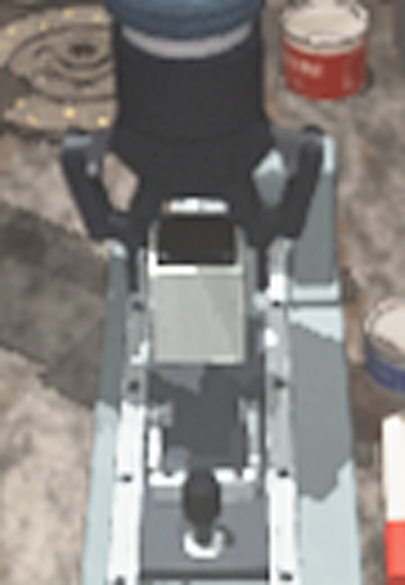

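View pics/top20.png

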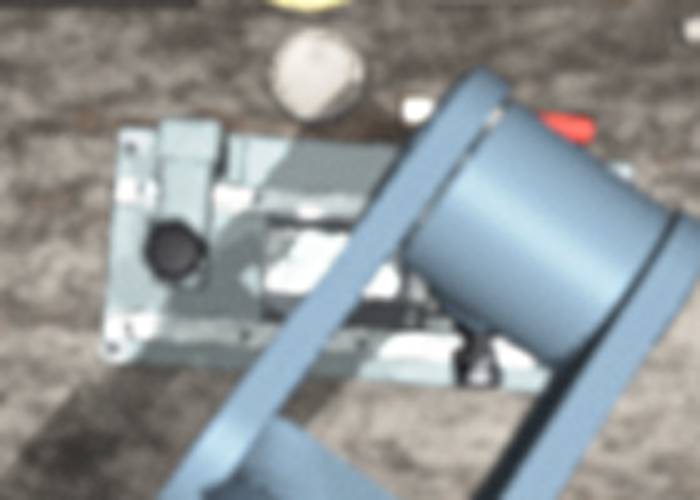

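Run:
```python
from h import *
u=np.array([.0735,.9973,0]);v=np.array([.9973,-.0735,0]);h=np.array([.5028,-.217,.127])
off=np.array([.55,-.85])
for n,P in(("tongue end",h+.124*u+[0,0,.011]),("mark",h+.110*u+[0,0,.011]),("headtop near",h-.027*u+[0,0,.067]),("headtop far",h+.027*u+[0,0,.067]),("head bottom near",h-.027*u)):
    print(n,((proj("side",P)[0]+off-[190,140])*4.5).round(0))
s=ctrl.camera("side").copy()
import cv2;cv2.imwrite("pics/side21.png",cv2.resize(s[175:225,210:255,::-1],None,fx=12,fy=12,interpolation=cv2.INTER_CUBIC))
for n,P in(("tongue end",h+.124*u+[0,0,.011]),("mark",h+.110*u+[0,0,.011])): print(n,((proj("side",P)[0]+off-[210,175])*12).round(0))
```

```text
tongue end [204. 181.]
mark [203. 194.]
headtop near [195. 264.]
headtop far [197. 202.]
head bottom near [199. 360.]
tongue end [303.  62.]
mark [302.  98.]
```

View pics/side21.png

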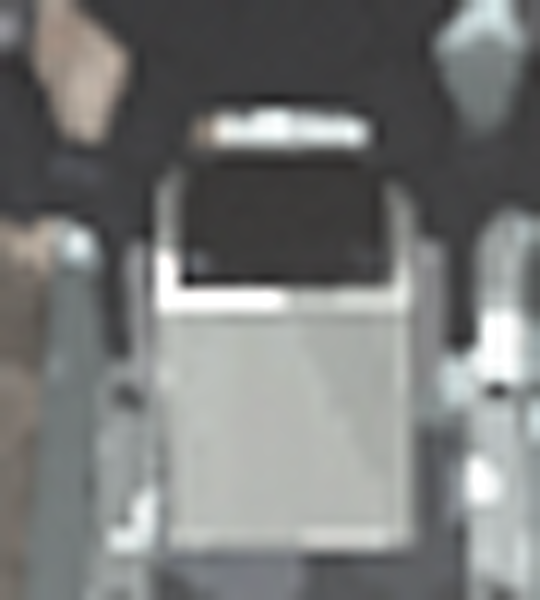

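Run:
```python
from h import *
o=ctrl.get_obs();print(o["eef_pos"],o["dq"].round(4),o["opening"],o["time_s"])
ctrl.hand_in()
```

```text
[ 0.50290679 -0.21681967  0.15090956] [-0.0013 -0.0016 -0.0015  0.0002  0.0001 -0.0003] 0.5800402028820623 29.8
the job is handed in; nothing more can be done
```

I punched the strip and the plunger sprang back. I then drew the carriage back to within about 1 mm of its start and lifted out the cassette. I handed in at 29.8 s.

**Punch position:** I never saw the dent, because the camera resolution is too coarse, so its place inside the circle rests on measurement. I clamped the cap and the cassette head in turn to find the offset.
- The clamp measurement put the mark 0.7 mm short of the punch point.
- The top camera put it about 0.9 mm past.
- The side camera first suggested 3–4 mm past, but a second look with the plunger lowered gave about 1 mm short.

All the final estimates are inside the 3 mm circle radius. The strip was struck once, with about 15 N on the cap. While centring I shifted the carriage about 2 mm back and forth, before striking.

**Unloading:** The gripper opening, about 49 mm by its readout, matches both catches pinched home. The readout showed about 2.5 mm less than true size on the knob and head. The cassette is about 99 mm above its seat, with about 2.7 N hanging on the wrist and the arm still. The side view shows the head level to within what I can resolve, but the gripper partly hides the tongue.

**Bystanders:** I saw no sign that anything round the press had moved, though I didn't check each one at the end.

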